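Weigh a rough stone under the draught shield

ROBOT

A 6-joint arm with a two-finger parallel gripper is mounted at the origin on a cart in front of the work surface, level with it; the furniture and walls round the work are solid. World frame = base frame: x ahead of the robot, y to its left, z up, the work surface at z = 0. Lengths are in m, angles in degrees, forces in N, time in s.
With the tool pointing down it reaches from about 0.325 to 0.925 m from the base axis. Payload 3.1 kg.
Tool frame: the origin (TCP) lies at the very end of the fingers, on their centre line; the grasp point (between the pads) lies 19 mm behind it; z points along the fingers, y is the direction in which the jaws open and shut (so a half turn about z gives the same grasp; the last joint's range is limited). The gripper opens to 85 mm and grips with 20 to 120 N. Pads are 22 mm wide; open, the fingers measure 114 mm over their backs; the gripper's body (76 mm by 85 mm) begins 54 mm behind the grasp point. The pads swing forward as they close: fully open they stand 13 mm farther back than shut.
Start: joints at [62.212, 12.427, 92.441, -0, 75.132, -6.429], TCP at [0.228, 0.582, 0.195] pointing down, gripper open.
Joint ranges: [-157.48, 157.48], [-44.54, 120.13], [17.64, 146.25], [-64.5, 244.5], [7.68, 150.69], [-147.95, 147.95]. Speed limits (degrees/s): [159.86, 159.86, 180, 180, 180, 180].

INTERFACE

Orientations are given as a 3x3 rotation matrix whose columns are the frame's x, y, z axes.
In Python, from plant import bot gives the robot as it stands. The module is installed in compiled form; this text tells all that it offers.
- The arm moves only by the tool jog_arm, never from a script. Its argument "targets" is a list of rows, each a list of 7 numbers: the shift along the tool's x, y, z in mm, then the turn, a rotation vector about the tool's x, y, z in degrees, then the opening, from 0 (shut) to 1 (fully open). A call has exactly 8 rows; each row is the pose to reach, as a shift and turn from the pose commanded when the call began, along the tool's axes at that moment; what a row does not reach only later rows make up. A row lasts 1/8 s, in which the tool goes at most 62.5 mm and 10.7 degrees, less where a joint would pass 70% of its speed; a pose out of reach is approached as far as the arm can. A call with a gripper value outside its range is refused whole. The fingers move at their own pace and stop on an object; the grip force is fixed at half the most. Time passes only in rows, so rows that repeat a pose let the fingers close, or fill a call up. It gives the time, the measured TCP pose, the force and the opening at its end, in the units of the state.
- bot.sense(): the state, without advancing time (a new reading comes with each control period).
- bot.capture(name): name is "side" or "top" or "wrist"; returns (picture, depth): 420x560x3 uint8, blue, green, red; 420x560 float32, m along the optical axis (not along the pixel's ray), 0 where there is no reading.
- bot.calibration(name): a dict with "fov_y" (degrees; the focal length in pixels is half the picture's height over the tangent of half this angle, whatever the lens; pixels are square), "cx", "cy" (the principal point, pixels), "dist" ([k1, k2, p1, p2, k3] as OpenCV has them; the pictures are not rectified), "rvec" (rotation vector, rad) and "tvec" (3), from world to camera coordinates, as OpenCV has them; the wrist camera has in their place "mount" (4x4, takes a point from camera to tool coordinates, whose origin is the TCP and whose axes are the flange's). Camera axes: x right, y down, z forward; pixel columns grow to the right and rows downward; lengths in m; the calibration is good to about 2 mm. A picture is of the moment at which its call begins: read the wrist's pose just before it. calibration takes no time and is no camera call.
- bot.finish_job(): hands the job in, once; it reports no verdict.
Trained networks look in the newest picture that a camera, given by its name, has taken for a name from the list of things; names that differ only in an ending like _2 or _b are one class to them, and where a whole thing is asked for, a point or a joint stands for the part that bears it (a point fixed in the world has none). Each returns a list of dicts, best first, with "conf" (0 to 1); they miss things now and then, are a little off and sometimes report something else, mostly with a low value. They report only what shows in the picture. A call takes as long as a camera call.
- bot.trace(target, camera): "pixels" (420x560 bool, what is visible of it).
- bot.place_of(target, camera): "location" ([x, y, z] in m, in world coordinates, good to about 4 mm: a listed point, or the origin of a listed thing).
The state is a dict: "clock": time; "q": joint angles; "joint_vel": joint speeds; "effort": joint torques, N m; "tcp_pos": TCP position; "ee_rot": TCP orientation; "wrist_force": force on the tool from outside, world axes, zero at the start; "torque": the same for the moment, N m; "finger_gap": finger opening in m.
Only numpy, scipy, OpenCV 4.12 (cv2) and the standard library are available. Lean on these libraries where they do the work, as an engineer would, in place of code of your own. Each camera call takes 0.05 s, during which the arm holds its last target.

TASK

Put the rough stone on the balance for weighing: slide the flush top glass of its draught shield fully back, set the stone down gently on the middle of the pan, and slide the glass fully shut over it again. The glass has no handle and drags in felt channels, so move it by pressing shut fingertips flat on it, firmly enough that they do not skid but never loading it with more than 18 N. Do not strike or bear down on the pan, and leave the things round about where they lie.

Things in the scene. Friction and masses are not known exactly. Their poses are not given: they have to be found in the camera images.
- balance: White carat balance, fixed, 320 x 142 mm, 86 mm high; origin on the bench under the pan's middle; +x to its rear, +y its left, z up. Front to rear: sloping display foot (under 36 mm high), weighing chamber with glass walls (126 mm along x, 131 mm along y inside), white tower 128 mm long. The chamber's top opening is 124 x 118 mm.
- glass_middle (a point): Middle of the upper face of the sliding top glass, 84 mm above the bench: clear pane 124 x 124 mm, thin metal trim front and rear, side rail lips (118 mm apart) 2.5 mm above it. No handle or gap to hook. Its felt bed gives 0.5 mm per 10 N and drags 5.5 N either way: fingertips (friction about 1) must keep over 6 N, better 8 to 12 N, on it as it moves. Its load is press and drag together.
- top_glass (a joint): How far the top glass is slid back along the balance's +x, in m: 0 fully shut against the front bar, 0.126 fully open over the tower, where a rear bar stops it. Starts within 5 mm of shut. It stays where it is left.
- pan_middle (a point): Middle of the upper face of the round steel pan, 74 mm across, 39 mm above the bench, 40 mm below the glass, in the middle of the chamber. It is sprung: it sinks 1 mm per 2 N, at most 4 mm, and must never bear more than 8 N.
- stone_middle (a point): Centre (half-way up) of the rough brown stone, 34 mm along its x, 45 mm along its y, 28 mm high, about 80 g, on the bench to the left of the balance; its underside lies 14 mm below this point, z up. Grasp it across its x. (The larger agate far to the left is not it.)

How it is judged:
By the outcome, as a careful person would: the job done as asked, in the order asked, and still so for the second after the job is handed in, with the robot touching nothing.
It also fails if it takes over 72 s, if anything falls off the work surface, if the arm or the gripper's body presses on something with over 40 N, if the wrist force passes 120 N, or if a joint passes its speed limit or range.

## Working session

There is one attempt and no reset: what is moved stays moved. The work goes in short steps, Python scripts to look and compute and a tool call to move; the robot and the scene stay as the last step left them, time stands still between calls to the robot, and variables do not carry over. Pictures are saved under pics/ and viewed, and the job is handed in when it is done.

Besides the shell and the picture viewer there is one more tool, called after "Emit:" as a command line: name --pt "numbers of a row" for each row, then --argument value for the rest. jog_arm: Moves the arm, as the interface text tells. Its arguments: {"type":"object","properties":{"targets":{"type":"array"}},"required":["targets"]}

```bash
mkdir -p pics; ls
python3 - <<'E'
from plant import bot
import cv2, json, numpy as np
s=bot.sense(); print({k:np.round(v,3).tolist() for k,v in s.items()})
for n in ("side","top","wrist"):
    p,d=bot.capture(n); cv2.imwrite(f"pics/{n}0.png",p); np.save(f"pics/{n}0.npy",d)
    print(n,bot.calibration(n))
    for t in ("balance","glass_middle","pan_middle","stone_middle"):
        try: print(t,[(np.round(r["location"],4).tolist(),round(r["conf"],2)) for r in bot.place_of(t,n)][:3])
        except Exception as e: print(t,e)
print(bot.sense()["clock"])
E
```

```text
pics
{'clock': 0.0, 'q': [62.212, 12.478, 92.531, -0.0, 75.132, -6.428], 'joint_vel': [0.032, 0.136, -0.005, -0.154, 0.003, 0.015], 'effort': [0.001, -39.685, -30.385, -0.0, 0.01, -0.0], 'tcp_pos': [0.227, 0.581, 0.194], 'ee_rot': [[-0.931, 0.364, -0.001], [0.364, 0.931, -0.002], [0.0, -0.002, -1.0]], 'wrist_force': [-0.353, -0.217, -0.174], 'torque': [0.044, 0.001, 0.03], 'finger_gap': 0.086}
side {'fov_y': 45.994661245160366, 'cx': 272.80044170673875, 'cy': 212.70764732792645, 'dist': array([-0.07349294,  0.        ,  0.        ,  0.        ,  0.        ]), 'rvec': array([ 0.07372363, -2.65577958,  1.62229625]), 'tvec': array([0.49152217, 0.0443743 , 0.97788412])}
balance [([0.4991, -0.0887, -0.0027], 0.97)]
glass_middle [([0.5023, -0.088, 0.0842], 0.61)]
pan_middle []
stone_middle [([0.3922, 0.2325, 0.0114], 0.97)]
top {'fov_y': 56.240066402819835, 'cx': 283.36008870150755, 'cy': 203.22235752864358, 'dist': array([-0.02743341,  0.        ,  0.        ,  0.        ,  0.        ]), 'rvec': array([ 2.15323463, -2.12280172,  0.12961723]), 'tvec': array([0.12178362, 0.46264901, 0.87248531])}
balance [([0.5002, -0.0899, 0.0015], 0.81)]
glass_middle [([0.5041, -0.0889, 0.086], 0.88)]
pan_middle []
stone_middle [([0.3928, 0.2346, 0.011], 0.59)]
wrist {'fov_y': 62.50308637264024, 'cx': 282.43060075691267, 'cy': 208.523893071381, 'dist': array([-0.00589303,  0.        ,  0.        ,  0.        ,  0.        ]), 'mount': array([[-2.11938758e-04, -9.59078008e-01, -2.83141888e-01,
         7.23245537e-02],
       [ 9.99999977e-01, -2.10361737e-04, -3.59729090e-05,
         4.52034201e-04],
       [-2.50613935e-05, -2.83141889e-01,  9.59078031e-01,
        -1.79739108e-01],
       [ 0.00000000e+00,  0.00000000e+00,  0.00000000e+00,
         1.00000000e+00]])}
balance []
glass_middle []
pan_middle []
stone_middle [([0.3921, 0.2345, 0.0112], 0.55)]
0.75
```

View pics/side0.png

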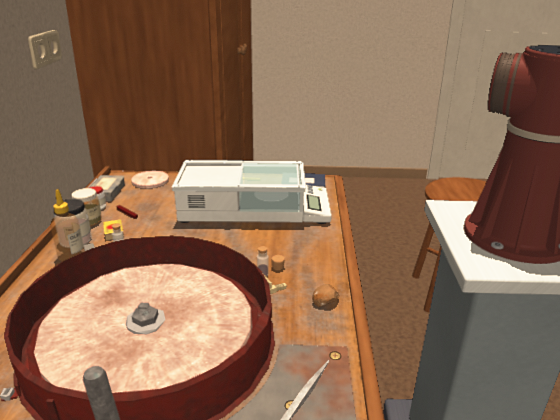

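View pics/top0.png

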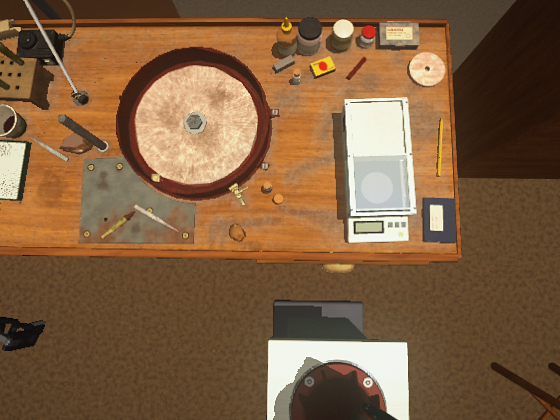

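View pics/wrist0.png

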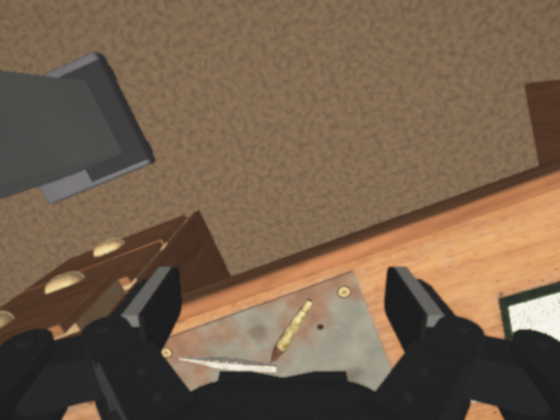

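The side and top views show the balance at about (378,170) in top, with the display towards the robot. The stone is at (237,232) in top and (325,296) in side. Neither is in the wrist view. Next I'll measure the outlines.

```bash
cat > h.py <<'E'
from plant import bot
import cv2, numpy as np
def K(n):
    c=bot.calibration(n); f=210/np.tan(np.radians(c["fov_y"])/2)
    return np.array([[f,0,c["cx"]],[0,f,c["cy"]],[0,0,1]]),c["dist"],c
def ext(n,s=None):
    k,d,c=K(n)
    if n!="wrist": R=cv2.Rodrigues(c["rvec"])[0]; return R.T,-R.T@c["tvec"]
    s=s or bot.sense(); T=np.eye(4);T[:3,:3]=s["ee_rot"];T[:3,3]=s["tcp_pos"];M=T@c["mount"];return M[:3,:3],M[:3,3]
def plane(n,uv,z,E=None):
    k,d,c=K(n);R,o=E or ext(n)
    p=cv2.undistortPoints(np.float64(uv).reshape(-1,1,2),k,d)[:,0]
    r=np.c_[p,np.ones(len(p))]@R.T
    return o+r*((z-o[2])/r[:,2])[:,None]
def cloud(n,depth,E=None):
    k,d,c=K(n);R,o=E or ext(n);v,u=np.mgrid[:420,:560]
    p=cv2.undistortPoints(np.float64(np.c_[u.ravel(),v.ravel()]).reshape(-1,1,2),k,d)[:,0]
    r=np.c_[p,np.ones(len(p))]*depth.ravel()[:,None]
    return (r@R.T+o).reshape(420,560,3)
def ortho(n,img,z,x0,x1,y0,y1,ppm,E=None):
    "x up, y left"
    k,d,c=K(n);R,o=E or ext(n)
    H=int((x1-x0)*ppm);W=int((y1-y0)*ppm);v,u=np.mgrid[:H,:W]
    P=np.stack([x1-(v+.5)/ppm,y1-(u+.5)/ppm,np.full(v.shape,z)],-1).reshape(-1,3)
    uv=cv2.projectPoints((P-o)@R,np.zeros(3),np.zeros(3),k,d)[0].reshape(H,W,2).astype(np.float32)
    return cv2.remap(img,uv[...,0],uv[...,1],cv2.INTER_CUBIC)
E
python3 - <<'E'
from h import *
img={}
for n in ("side","top"):
    p,d=bot.capture(n); img[n]=p;C=cloud(n,d)
    for t in ("balance","stone_middle","top_glass"):
        for r in bot.trace(t,n)[:1]:
            m=r["pixels"];P=C[m&(d>0)]
            print(n,t,r["conf"],m.sum(),np.percentile(P,[2,50,98],axis=0).round(3).tolist())
            if t=="stone_middle":
                Q=P[P[:,2]>0.006]; print(Q[:,:2].min(0),Q[:,:2].max(0),cv2.minAreaRect((Q[:,:2]*1000).astype(np.float32)))
            if t=="balance":
                Q=P[(P[:,2]>0.078)&(P[:,2]<.095)]; print(len(Q),cv2.minAreaRect((Q[:,:2]*1000).astype(np.float32)))
o=ortho("top",img["top"],0.086,0.38,0.80,-.2,.03,1800); cv2.imwrite("pics/o1.png",o); print(o.shape)
o=ortho("top",img["top"],0.014,0.32,0.46,.16,.34,4000); cv2.imwrite("pics/o2.png",o)
E
```

```text
side balance 0.96 8734 [[0.389, -0.15, 0.008], [0.547, -0.02, 0.066], [0.689, -0.009, 0.087]]
3423 ((565.0300903320312, -83.44158935546875), (264.77423095703125, 149.9088592529297), 2.500173330307007)
side stone_middle 0.6 458 [[0.377, 0.192, -0.001], [0.398, 0.244, 0.019], [0.415, 0.255, 0.027]]
[0.37534658 0.21783977] [0.41695686 0.2566221 ] ((395.23187255859375, 237.7669677734375), (43.527225494384766, 31.70032501220703), 21.64387321472168)
side top_glass 0.71 1313 [[0.447, -0.148, 0.082], [0.505, -0.086, 0.084], [0.565, -0.025, 0.087]]
top balance 0.77 9765 [[0.382, -0.152, 0.014], [0.533, -0.08, 0.081], [0.692, -0.011, 0.088]]
6464 ((564.1424560546875, -82.58553314208984), (267.6797790527344, 141.74560546875), 2.3753490447998047)
top stone_middle 0.77 186 [[0.376, 0.22, 0.015], [0.391, 0.235, 0.024], [0.41, 0.252, 0.029]]
[0.37545494 0.21877912] [0.41043488 0.25238086] ((392.1077575683594, 236.619140625), (38.20084762573242, 30.376205444335938), 27.250446319580078)
top top_glass 0.55 3042 [[0.444, -0.142, 0.081], [0.503, -0.086, 0.084], [0.564, -0.029, 0.087]]
(756, 414, 3)
```

View pics/o1.png

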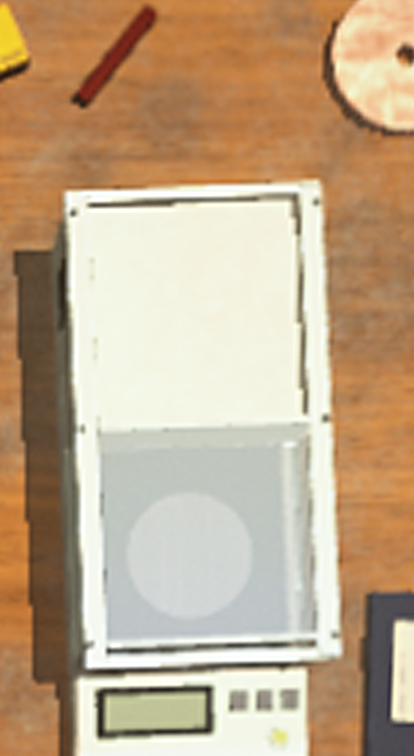

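View pics/o2.png

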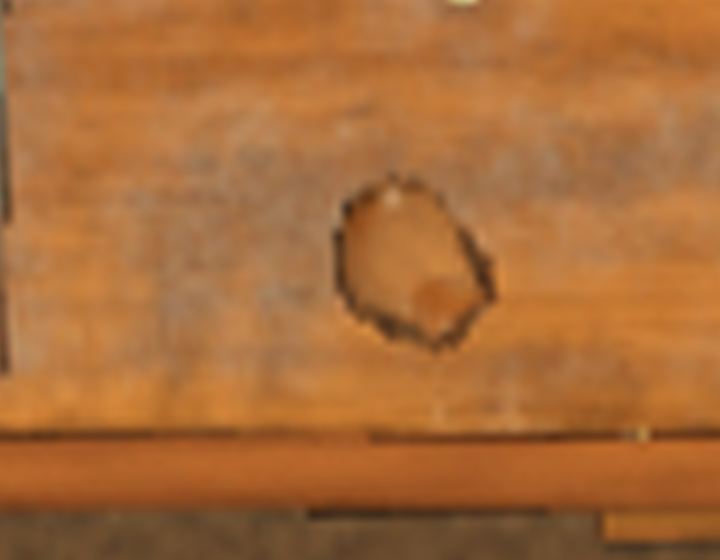

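```bash
cat >> h.py <<'E'
def go(x,y,z,th,s=None):
    "tool shift mm & rotvec deg from measured pose to tool-down pose, tool x at yaw th"
    from scipy.spatial.transform import Rotation as Ro
    s=s or bot.sense();R=np.array(s["ee_rot"]);t=np.radians(th);c,n=np.cos(t),np.sin(t)
    T=np.array([[c,n,0],[n,-c,0],[0,0,-1]])
    d=R.T@(np.array([x,y,z])-s["tcp_pos"])*1000
    print("shift",d.round(1),"turn",Ro.from_matrix(R.T@T).as_rotvec(degrees=True).round(2))
E
python3 -c "
from h import *
go(.392,.235,.2,182.4)"
```

```text
shift [-279.5 -263.4   -4.9] turn [ -0.    -0.   -23.76]
```

Emit:
jog_arm --pt "-40 -38 -1 0 0 -4 1" --pt "-80 -75 -2 0 0 -8 1" --pt "-120 -113 -3 0 0 -12 1" --pt "-160 -151 -4 0 0 -16 1" --pt "-200 -188 -5 0 0 -20 1" --pt "-240 -226 -5 0 0 -23.8 1" --pt "-279 -263 -5 0 0 -23.8 1" --pt "-279 -263 -5 0 0 -23.8 1"

```text
clock: 2.15
tcp_pos: [0.3931, 0.2328, 0.2004]
ee_rot: [[-0.999, -0.037, 0.001], [-0.037, 0.999, -0.0], [-0.001, -0.0, -1.0]]
wrist_force: [0.1, 0.4, 1.2]
finger_gap: 0.0857
```

Run:
```python
from h import *
s=bot.sense();print(s["clock"],s["tcp_pos"],np.round(s["ee_rot"],3).tolist(),s["q"])
p,d=bot.capture("wrist");E=ext("wrist",s);C=cloud("wrist",d,E)
for t in bot.place_of("stone_middle","wrist"):print(t)
for r in bot.trace("stone_middle","wrist")[:1]:
    m=r["pixels"];P=C[m&(d>0)];Q=P[(P[:,2]>.005)]
    print(r["conf"],m.sum(),Q.min(0),Q.max(0))
    for lo in(.003,.008,.012):
        print(lo,cv2.minAreaRect((P[P[:,2]>lo][:,:2]*1000).astype(np.float32)))
    A=(Q[:,:2]-Q[:,:2].mean(0));w,v=np.linalg.eigh(A.T@A);print(np.degrees(np.arctan2(v[1],v[0])),w)
b=C[...,2][(np.abs(C[...,0]-.392)<.06)&(np.abs(C[...,1]-.235)<.06)];print("bench z",np.percentile(b,[5,30,50]))
cv2.imwrite("pics/w1.png",p)
go(.503,-.088,.13,182.4)
```

```text
2.15 [0.3930995 0.232836  0.2004246] [[-0.999, -0.037, 0.001], [-0.037, 0.999, -0.0], [-0.001, -0.0, -1.0]] [ 2.18571045e+01 -9.13870580e+00  1.13958567e+02 -4.34232256e-02
  7.51351062e+01 -7.02288036e+01]
{'location': [0.3914, 0.2346, 0.0108], 'conf': 0.89}
0.88 1045 [0.37278849 0.21553631 0.00757588] [0.41467615 0.25490237 0.03022457]
0.003 ((393.29412841796875, 237.17904663085938), (43.44035339355469, 32.74678421020508), 31.688119888305664)
0.008 ((393.416015625, 237.25430297851562), (43.15389633178711, 32.74678421020508), 31.688119888305664)
0.012 ((393.7990417480469, 237.38650512695312), (42.18741226196289, 32.682342529296875), 30.08987045288086)
[ -56.87945722 -146.87945722] [0.07062546 0.12260183]
bench z [0.00042042 0.26874242 0.30331143]
shift [ -97.7 -328.6   70. ] turn [ 0.04 -0.    0.03]
```

View pics/w1.png

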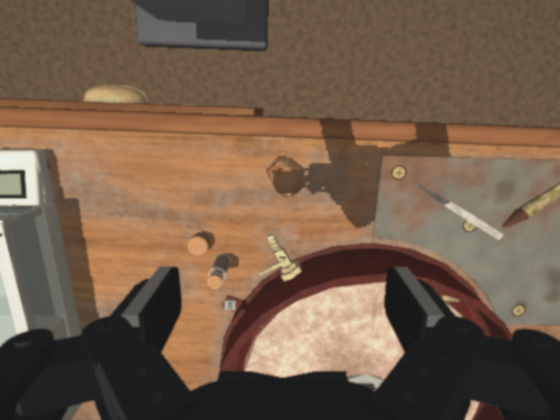

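The wrist view shows the stone clearly at (285,178). It is centred near (0.393,0.236) with its long axis at about 32° yaw. The balance edge is at far left. I'll go over the balance next and shut the fingers on the way.

Emit:
jog_arm --pt "-14 -47 0 0 0 0 0" --pt "-28 -94 0 0 0 0 0" --pt "-42 -141 0 0 0 0 0" --pt "-56 -188 0 0 0 0 0" --pt "-70 -235 10 0 0 0 0" --pt "-84 -282 20 0 0 0 0" --pt "-98 -329 30 0 0 0 0" --pt "-98 -329 30 0 0 0 0"

```text
clock: 3.3
tcp_pos: [0.5042, -0.0898, 0.1691]
ee_rot: [[-0.999, -0.041, -0.001], [-0.041, 0.999, 0.0], [0.001, 0.0, -1.0]]
wrist_force: [-0.9, 0.7, 0.5]
finger_gap: 0.0
```

Run:
```python
from h import *
s=bot.sense();print(s["clock"],s["tcp_pos"],np.round(s["ee_rot"],3).tolist(),s["q"],s["wrist_force"])
p,d=bot.capture("wrist");E=ext("wrist",s);C=cloud("wrist",d,E)
for n in("balance","glass_middle","pan_middle"): print(n,bot.place_of(n,"wrist"))
cv2.imwrite("pics/w2.png",p)
np.save("pics/w2.npy",C)
cv2.imwrite("pics/o3.png",ortho("wrist",p,0.0865,.38,.70,-.19,.02,1850,E))
cv2.imwrite("pics/o4.png",ortho("wrist",p,0.039,.42,.58,-.17,-.01,3500,E))
```

```text
3.3 [ 0.50420047 -0.08978196  0.1691227 ] [[-0.999, -0.041, -0.001], [-0.041, 0.999, 0.0], [0.001, 0.0, -1.0]] [-1.79461588e+01  3.13661346e-02  1.08906919e+02 -1.02932741e-02
  7.11456678e+01 -1.10304681e+02] [-0.90669796  0.73226947  0.50572152]
balance [{'location': [0.499, -0.0872, -0.0008], 'conf': 0.69}]
glass_middle [{'location': [0.5025, -0.0864, 0.0842], 'conf': 0.9}]
pan_middle []
```

View pics/w2.png

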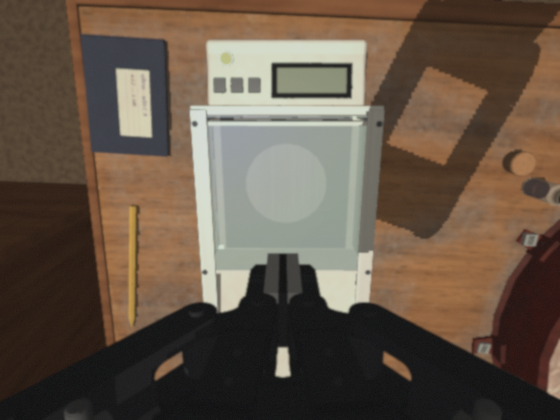

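View pics/o3.png

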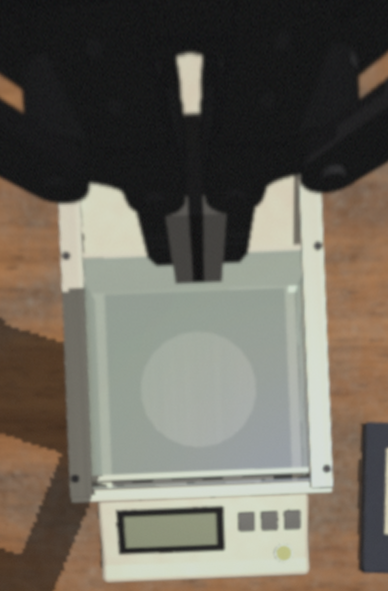

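View pics/o4.png

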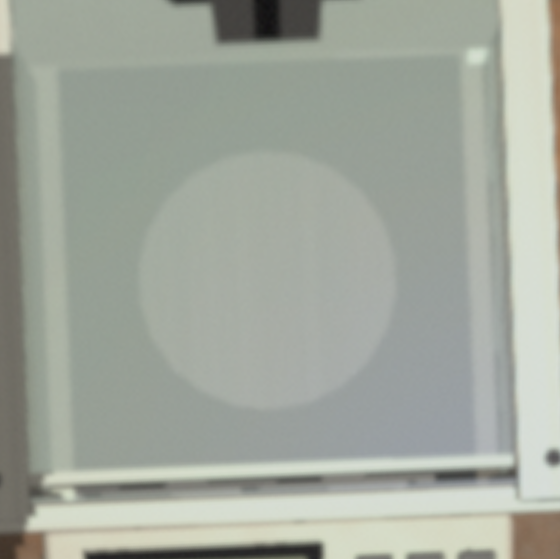

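The wrist view shows the pan disc at (286,183) through the shut glass, and the glass opening spans columns 205–370. In world coordinates the pan is at about (0.500,-0.086). I'll descend to just above the glass.

Emit:
jog_arm --pt "0 1 25 0 0 0 0" --pt "0 2 50 0 0 0 0" --pt "0 3 70 0 0 0 0" --pt "0 3 78 0 0 0 0" --pt "0 3 81 0 0 0 0" --pt "0 3 83 0 0 0 0" --pt "0 3 83 0 0 0 0" --pt "0 3 83 0 0 0 0"

```text
clock: 4.5
tcp_pos: [0.5039, -0.0862, 0.0877]
ee_rot: [[-0.999, -0.042, 0.001], [-0.042, 0.999, -0.0], [-0.001, -0.0, -1.0]]
wrist_force: [-0.0, 0.4, -0.6]
finger_gap: 0.0002
```

Emit:
jog_arm --pt "0 0 0.5 0 0 0 0" --pt "0 0 1 0 0 0 0" --pt "0 0 1.5 0 0 0 0" --pt "0 0 2 0 0 0 0" --pt "0 0 2 0 0 0 0" --pt "0 0 2 0 0 0 0" --pt "0 0 2 0 0 0 0" --pt "0 0 2 0 0 0 0"

```text
clock: 5.5
tcp_pos: [0.5035, -0.086, 0.0851]
ee_rot: [[-0.999, -0.043, 0.0], [-0.043, 0.999, -0.0], [-0.0, -0.0, -1.0]]
wrist_force: [-0.2, -0.2, -0.3]
finger_gap: 0.0001
```

Emit:
jog_arm --pt "0 0 0.3 0 0 0 0" --pt "0 0 0.6 0 0 0 0" --pt "0 0 0.9 0 0 0 0" --pt "0 0 1.2 0 0 0 0" --pt "0 0 1.2 0 0 0 0" --pt "0 0 1.2 0 0 0 0" --pt "0 0 1.2 0 0 0 0" --pt "0 0 1.2 0 0 0 0"

```text
clock: 6.5
tcp_pos: [0.5035, -0.086, 0.0839]
ee_rot: [[-0.999, -0.043, 0.0], [-0.043, 0.999, 0.0], [-0.0, 0.0, -1.0]]
wrist_force: [-0.2, 0.0, -0.9]
finger_gap: -0.0001
```

```bash
python3 -c "
from h import *
s=bot.sense();print(s['wrist_force'],s['tcp_pos'])"
```

```text
[-0.24031353  0.00609065 -0.87945144] [ 0.50346504 -0.08599491  0.08390854]
```

Emit:
jog_arm --pt "0 0 0.2 0 0 0 0" --pt "0 0 0.4 0 0 0 0" --pt "0 0 0.5 0 0 0 0" --pt "0 0 0.5 0 0 0 0" --pt "0 0 0.5 0 0 0 0" --pt "0 0 0.5 0 0 0 0" --pt "0 0 0.5 0 0 0 0" --pt "0 0 0.5 0 0 0 0"

```text
clock: 7.5
tcp_pos: [0.5035, -0.086, 0.0834]
ee_rot: [[-0.999, -0.043, 0.0], [-0.043, 0.999, -0.0], [-0.0, -0.0, -1.0]]
wrist_force: [0.6, -0.9, -0.6]
finger_gap: -0.0003
```

Emit:
jog_arm --pt "0 0 0.1 0 0 0 0" --pt "0 0 0.2 0 0 0 0" --pt "0 0 0.3 0 0 0 0" --pt "0 0 0.4 0 0 0 0" --pt "0 0 0.4 0 0 0 0" --pt "0 0 0.4 0 0 0 0" --pt "0 0 0.4 0 0 0 0" --pt "0 0 0.4 0 0 0 0"

```text
clock: 8.5
tcp_pos: [0.5035, -0.086, 0.083]
ee_rot: [[-0.999, -0.043, -0.0], [-0.043, 0.999, -0.0], [0.0, -0.0, -1.0]]
wrist_force: [-0.8, -0.2, 0.1]
finger_gap: -0.0001
```

Emit:
jog_arm --pt "0 0 0.1 0 0 0 0" --pt "0 0 0.2 0 0 0 0" --pt "0 0 0.3 0 0 0 0" --pt "0 0 0.4 0 0 0 0" --pt "0 0 0.5 0 0 0 0" --pt "0 0 0.5 0 0 0 0" --pt "0 0 0.5 0 0 0 0" --pt "0 0 0.5 0 0 0 0"

```text
clock: 9.5
tcp_pos: [0.5034, -0.086, 0.0825]
ee_rot: [[-0.999, -0.043, -0.0], [-0.043, 0.999, -0.0], [0.0, -0.0, -1.0]]
wrist_force: [0.5, -0.7, 0.1]
finger_gap: 0.0
```

Emit:
jog_arm --pt "0 0 0.1 0 0 0 0" --pt "0 0 0.2 0 0 0 0" --pt "0 0 0.3 0 0 0 0" --pt "0 0 0.4 0 0 0 0" --pt "0 0 0.5 0 0 0 0" --pt "0 0 0.5 0 0 0 0" --pt "0 0 0.5 0 0 0 0" --pt "0 0 0.5 0 0 0 0"

```text
clock: 10.5
tcp_pos: [0.5035, -0.086, 0.082]
ee_rot: [[-0.999, -0.043, 0.0], [-0.043, 0.999, -0.0], [-0.0, -0.0, -1.0]]
wrist_force: [-0.2, 0.2, -0.4]
finger_gap: -0.0003
```

Run:
```python
from h import *
p,d=bot.capture("side")
cv2.imwrite("pics/s2.png",cv2.resize(p[130:240,150:350],None,fx=4,fy=4,interpolation=cv2.INTER_CUBIC))
print(bot.sense()["wrist_force"])
```

```text
[ 0.15019346 -0.36303552 -0.48617832]
```

View pics/s2.png

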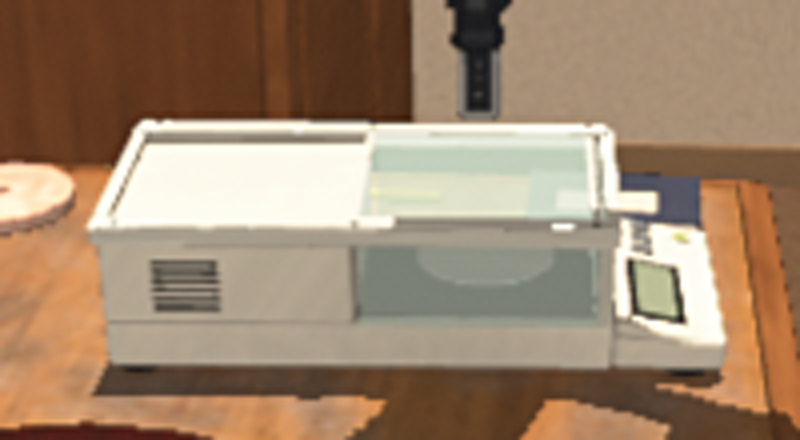

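Run:
```python
from h import *
s=bot.sense();print(s["q"],s["tcp_pos"])
for n in("side","top"):
    p,d=bot.capture(n);R,o=ext(n);k,ds,c=K(n)
    P=np.array([s["tcp_pos"],[.5,-.086,.084],[.4934,-.086,.12]])
    uv=cv2.projectPoints((P-o)@R,np.zeros(3),np.zeros(3),k,ds)[0][:,0];print(n,uv.round(1))
    C=cloud(n,d); 
    m=(p.max(2)<60)&(np.abs(C[...,0]-.5)<.1)&(np.abs(C[...,1]+.086)<.1)&(C[...,2]>.08)
    print("dark pts",m.sum(),C[m].min(0) if m.any() else 0)
    for q in uv[:1]: cv2.circle(p,(int(q[0]),int(q[1])),2,(0,0,255),-1)
    u,v=uv[0].astype(int)
    cv2.imwrite(f"pics/{n}3.png",cv2.resize(p[max(v-70,0):v+70,u-90:u+90],None,fx=4,fy=4))
p,d=bot.capture("wrist");cv2.imwrite("pics/w3.png",p)
print(bot.sense()["clock"])
```

```text
[-1.75719296e+01  6.01722754e+00  1.12930778e+02 -1.52293621e-03
  6.10484662e+01 -1.10012124e+02] [ 0.5034888  -0.08602676  0.08203168]
side [[269.8 174.4]
 [271.4 173.6]
 [274.6 157.6]]
dark pts 2391 [ 0.44733383 -0.10798463  0.12516938]
top [[380.9 182.1]
 [381.1 183.5]
 [385.1 183.3]]
dark pts 1276 [ 0.40032266 -0.14397779  0.17915419]
10.7
```

View pics/side3.png

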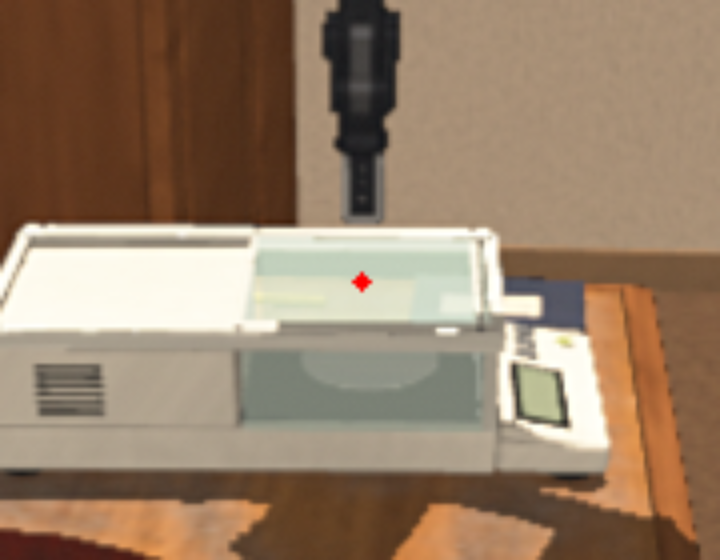

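View pics/top3.png

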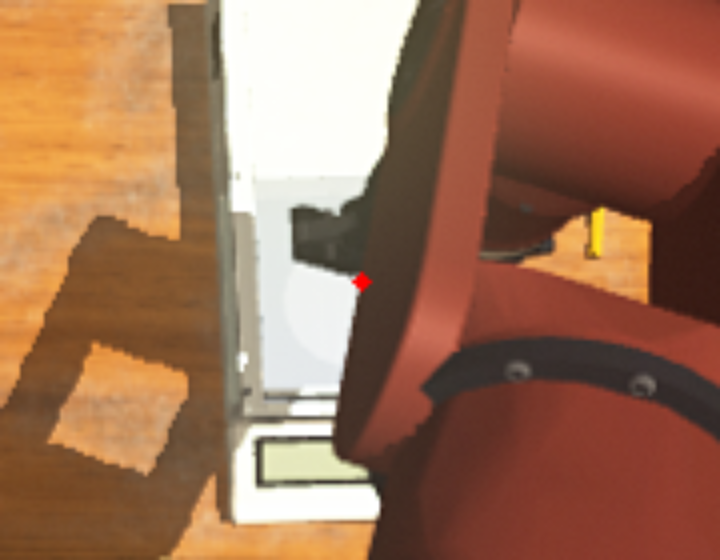

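View pics/w3.png

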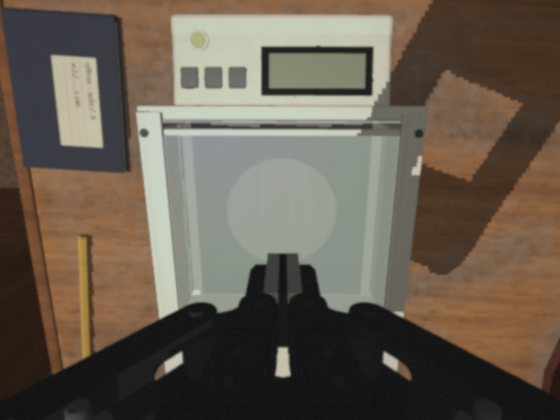

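Run:
```python
from h import *
s=bot.sense()
p,d=bot.capture("wrist");E=ext("wrist",s);C=cloud("wrist",d,E)
T=(C-s["tcp_pos"])@np.array(s["ee_rot"])*1000
for v in(252,256,260,264,270,280,290,300,320): print(v,[ (d[v,u].round(3),T[v,u].round(1).tolist()) for u in(275,290)])
# glass/pan/bench heights through world cloud
for (u,v) in((160,200),(415,200),(280,120),(280,200),(90,150),(480,60)): print(u,v,C[v,u].round(4),d[v,u])
pd,dd=bot.capture("side");Cs=cloud("side",dd)
for v in range(140,175,3): print(v,Cs[v,268].round(3),pd[v,268])
```

```text
252 [(np.float32(0.192), [-5.2, -3.6, -2.8]), (np.float32(0.191), [-5.1, 4.7, -3.1])]
256 [(np.float32(0.148), [10.6, -2.6, -43.3]), (np.float32(0.147), [11.1, 3.8, -44.4])]
260 [(np.float32(0.143), [11.4, -2.5, -49.0]), (np.float32(0.143), [11.0, 3.7, -48.3])]
264 [(np.float32(0.14), [11.1, -2.4, -52.2]), (np.float32(0.14), [11.1, 3.6, -52.1])]
270 [(np.float32(0.133), [11.7, -2.3, -58.7]), (np.float32(0.134), [11.5, 3.5, -58.2])]
280 [(np.float32(0.126), [11.4, -2.2, -66.1]), (np.float32(0.127), [11.1, 3.3, -65.6])]
290 [(np.float32(0.12), [11.0, -2.0, -72.7]), (np.float32(0.119), [11.6, 3.2, -73.7])]
300 [(np.float32(0.112), [12.1, -1.8, -80.9]), (np.float32(0.111), [12.5, 3.0, -81.5])]
320 [(np.float32(0.107), [8.4, -1.8, -86.5]), (np.float32(0.109), [7.3, 2.9, -84.8])]
160 200 [ 0.481  -0.1505  0.0869] 0.18098553
415 200 [ 0.475  -0.0177  0.0882] 0.17962934
280 120 [ 0.4381 -0.0895  0.0804] 0.17583309
280 200 [ 0.4792 -0.0878  0.0839] 0.18409994
90 150 [ 0.4673 -0.2261  0.0106] 0.2493995
480 60 [0.3942 0.0484 0.0005] 0.24167356
140 [ 0.505 -0.054  0.169] [37 35 36]
143 [ 0.506 -0.072  0.156] [31 29 30]
146 [ 0.506 -0.073  0.15 ] [33 31 31]
149 [ 0.506 -0.073  0.143] [35 33 33]
152 [ 0.506 -0.074  0.136] [34 32 32]
155 [ 0.506 -0.073  0.13 ] [32 31 29]
158 [ 0.507 -0.08   0.121] [105 112 118]
161 [ 0.512 -0.155  0.085] [234 252 255]
164 [ 0.511 -0.142  0.083] [211 228 222]
167 [ 0.51  -0.125  0.083] [191 212 199]
170 [ 0.508 -0.105  0.084] [188 208 195]
173 [ 0.508 -0.094  0.082] [192 215 205]
```

The depth data from both the wrist and the side camera put the real fingertips about 43 mm short of the reported TCP: tip at z≈0.125 while 0.082 is reported. That explains the missing contact. I'll treat the tip as reported z + 43 mm, refine it by touch, and go down to about 3 mm above the glass.

Emit:
jog_arm --pt "0 0 12 0 0 0 0" --pt "0 0 22 0 0 0 0" --pt "0 0 30 0 0 0 0" --pt "0 0 34 0 0 0 0" --pt "0 0 36 0 0 0 0" --pt "0 0 37 0 0 0 0" --pt "0 0 37 0 0 0 0" --pt "0 0 37 0 0 0 0"

```text
clock: 11.8
tcp_pos: [0.5038, -0.0857, 0.0472]
ee_rot: [[-0.999, -0.043, -0.001], [-0.043, 0.999, 0.001], [0.001, 0.001, -1.0]]
wrist_force: [-5.1, 1.8, 13.4]
finger_gap: 0.0001
```

Run:
```python
from h import *
s=bot.sense()
p,d=bot.capture("side");C=cloud("side",d)
for u in (262,266,270):
  for v in range(155,182,2): print(u,v,C[v,u].round(3),p[v,u])
cv2.imwrite("pics/s4.png",cv2.resize(p[120:220,190:350],None,fx=5,fy=5,interpolation=cv2.INTER_CUBIC))
```

```text
262 155 [ 0.517 -0.058  0.136] [ 92 112 131]
262 157 [ 0.677 -2.093 -0.641] [110 135 158]
262 159 [ 0.677 -2.084 -0.651] [114 141 167]
262 161 [ 0.525 -0.155  0.085] [237 253 255]
262 163 [ 0.525 -0.149  0.083] [197 218 220]
262 165 [ 0.523 -0.133  0.084] [231 244 240]
262 167 [ 0.523 -0.125  0.083] [193 215 201]
262 169 [ 0.522 -0.112  0.083] [191 211 197]
262 171 [ 0.521 -0.101  0.083] [191 212 197]
262 173 [ 0.52  -0.087  0.085] [196 221 215]
262 175 [ 0.519 -0.078  0.084] [201 226 226]
262 177 [ 0.519 -0.069  0.083] [203 227 225]
262 179 [ 0.518 -0.059  0.083] [205 228 226]
262 181 [ 0.517 -0.047  0.084] [203 227 226]
266 155 [ 0.509 -0.054  0.137] [45 43 45]
266 157 [ 0.509 -0.054  0.133] [33 32 31]
266 159 [ 0.51  -0.071  0.122] [58 59 62]
266 161 [ 0.51  -0.073  0.117] [62 65 67]
266 163 [ 0.51  -0.069  0.114] [60 64 67]
266 165 [ 0.51  -0.072  0.109] [61 64 67]
266 167 [ 0.51  -0.073  0.104] [61 65 68]
266 169 [ 0.511 -0.075  0.099] [61 64 67]
266 171 [ 0.511 -0.077  0.094] [60 63 66]
266 173 [ 0.511 -0.074  0.09 ] [74 77 82]
266 175 [ 0.511 -0.078  0.084] [159 178 181]
266 177 [ 0.51  -0.07   0.083] [204 228 226]
266 179 [ 0.51  -0.059  0.083] [203 226 225]
266 181 [ 0.509 -0.051  0.082] [203 226 225]
270 155 [ 0.501 -0.056  0.137] [47 43 44]
270 157 [ 0.501 -0.054  0.133] [34 33 34]
270 159 [ 0.502 -0.07   0.123] [29 27 28]
270 161 [ 0.502 -0.074  0.117] [42 42 42]
270 163 [ 0.502 -0.074  0.112] [39 39 39]
270 165 [ 0.502 -0.072  0.109] [34 34 33]
270 167 [ 0.502 -0.071  0.105] [35 34 34]
270 169 [ 0.502 -0.076  0.099] [40 39 40]
270 171 [ 0.502 -0.074  0.095] [31 30 31]
270 173 [ 0.502 -0.077  0.089] [50 52 54]
270 175 [ 0.503 -0.079  0.084] [154 172 175]
270 177 [ 0.502 -0.07   0.083] [205 228 227]
270 179 [ 0.501 -0.059  0.083] [203 226 224]
270 181 [ 0.501 -0.047  0.084] [202 225 224]
```

View pics/s4.png

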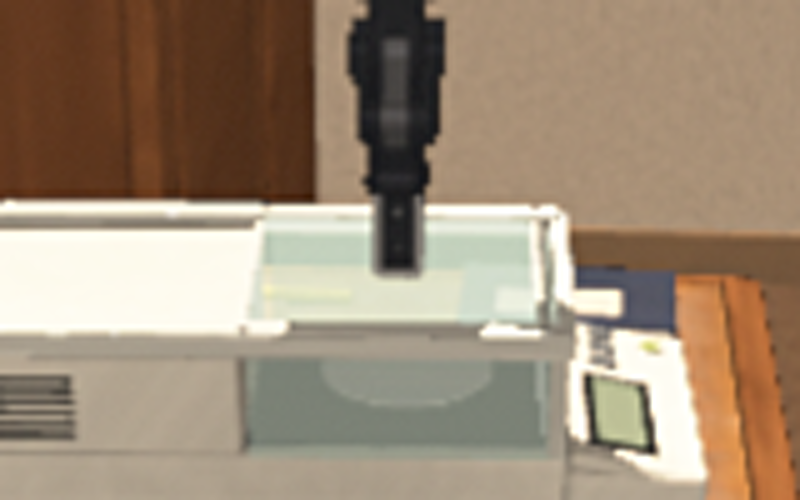

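```bash
python3 -c "
from h import *
s=bot.sense();print(s['clock'],s['wrist_force'],s['tcp_pos'])"
```

```text
11.85 [-5.36203071  2.7662616  13.65261122] [ 0.50376498 -0.08567787  0.04718087]
```

Emit:
jog_arm --pt "0 0 -0.7 0 0 0 0" --pt "-2 0 -0.7 0 0 0 0" --pt "-5 0 -0.7 0 0 0 0" --pt "-8 0 -0.7 0 0 0 0" --pt "-12 0 -0.7 0 0 0 0" --pt "-16 0 -0.7 0 0 0 0" --pt "-20 0 -0.7 0 0 0 0" --pt "-24 0 -0.7 0 0 0 0"

```text
clock: 12.85
tcp_pos: [0.5269, -0.0847, 0.0473]
ee_rot: [[-0.999, -0.043, -0.002], [-0.043, 0.999, 0.001], [0.002, 0.001, -1.0]]
wrist_force: [-6.0, 1.6, 11.5]
finger_gap: -0.0
```

```bash
cat > look.py <<'E'
from h import *
import sys
s=bot.sense();print(s['clock'],np.round(s['wrist_force'],2),np.round(s['tcp_pos'],4))
p,d=bot.capture("side")
cv2.imwrite(sys.argv[1],cv2.resize(p[120:240,150:350],None,fx=4,fy=4,interpolation=cv2.INTER_CUBIC))
for t in("glass_middle","pan_middle"):print([(np.round(r["location"],4),r["conf"]) for r in bot.place_of(t,"side")])
E
python3 look.py pics/s5.png
```

```text
12.85 [-6.04  1.56 11.47] [ 0.5269 -0.0847  0.0473]
[(array([ 0.5294, -0.0837,  0.0836]), 0.75)]
[]
```

View pics/s5.png

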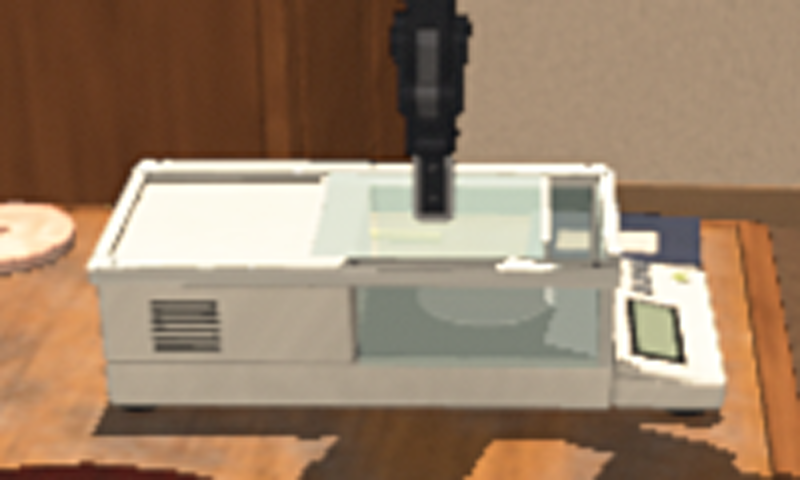

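Emit:
jog_arm --pt "-4 0 0.1 0 0 0 0" --pt "-9 0 0.1 0 0 0 0" --pt "-14 0 0.1 0 0 0 0" --pt "-19 0 0.1 0 0 0 0" --pt "-24 0 0.1 0 0 0 0" --pt "-29 0 0.1 0 0 0 0" --pt "-34 0 0.1 0 0 0 0" --pt "-39 0 0.1 0 0 0 0"

```text
clock: 14.0
tcp_pos: [0.5659, -0.0832, 0.0473]
ee_rot: [[-0.999, -0.043, -0.002], [-0.043, 0.999, 0.0], [0.002, 0.0, -1.0]]
wrist_force: [-5.9, 0.8, 10.2]
finger_gap: -0.0002
```

Emit:
jog_arm --pt "-5 0 0 0 0 0 0" --pt "-10 0 0 0 0 0 0" --pt "-15 0 0 0 0 0 0" --pt "-20 0 0.1 0 0 0 0" --pt "-25 0 0.1 0 0 0 0" --pt "-30 0 0.1 0 0 0 0" --pt "-35 0 0.1 0 0 0 0" --pt "-40 0 0.1 0 0 0 0"

```text
clock: 15.0
tcp_pos: [0.6059, -0.0816, 0.0473]
ee_rot: [[-0.999, -0.043, -0.002], [-0.043, 0.999, 0.0], [0.002, 0.0, -1.0]]
wrist_force: [-6.0, 1.6, 10.5]
finger_gap: -0.0001
```

```bash
python3 look.py pics/s6.png
```

```text
15.0 [-5.99  1.57 10.46] [ 0.6059 -0.0816  0.0473]
[(array([ 0.6097, -0.0848,  0.0818]), 0.97)]
[]
```

View pics/s6.png

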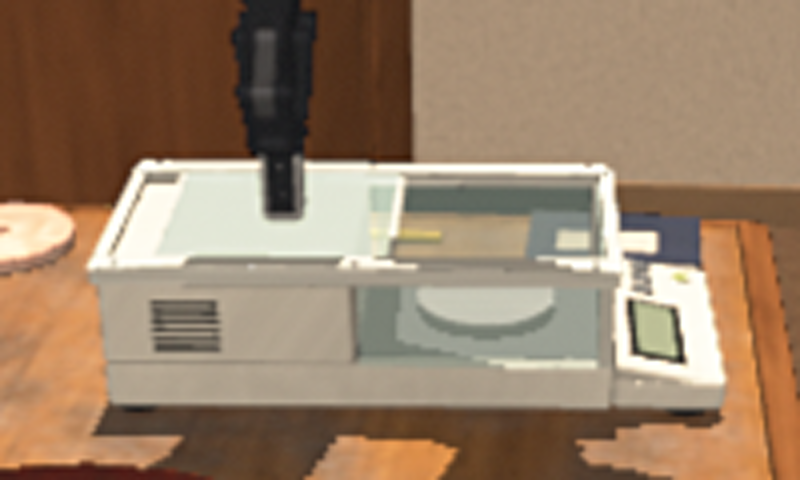

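Emit:
jog_arm --pt "-4 0 0 0 0 0 0" --pt "-8 0 0 0 0 0 0" --pt "-11 0 0 0 0 0 0" --pt "-13 0 0 0 0 0 0" --pt "-14 0 0 0 0 0 0" --pt "-15 0 0 0 0 0 0" --pt "-16 0 0 0 0 0 0" --pt "-17 0 0 0 0 0 0"

```text
clock: 16.15
tcp_pos: [0.6229, -0.0809, 0.0474]
ee_rot: [[-0.999, -0.043, -0.002], [-0.043, 0.999, 0.0], [0.002, 0.0, -1.0]]
wrist_force: [-5.1, 0.7, 9.8]
finger_gap: -0.0002
```

Emit:
jog_arm --pt "-0.5 0 0 0 0 0 0" --pt "-1 0 0 0 0 0 0" --pt "-1.5 0 0 0 0 0 0" --pt "-2 0 0 0 0 0 0" --pt "-2.5 0 0 0 0 0 0" --pt "-3 0 0 0 0 0 0" --pt "-3 0 0 0 0 0 0" --pt "-3 0 0 0 0 0 0"

```text
clock: 17.15
tcp_pos: [0.6239, -0.0808, 0.0472]
ee_rot: [[-0.999, -0.043, -0.007], [-0.043, 0.999, 0.0], [0.007, 0.0, -1.0]]
wrist_force: [-9.4, -0.0, 13.2]
finger_gap: -0.0
```

The rear stop is reached: drag rose to 9.4 N and motion ceased at a total load of about 16 N. I'll lift straight off and check.

Emit:
jog_arm --pt "0 0 -1 0 0 0 0" --pt "0 0 -3 0 0 0 0" --pt "0 0 -8 0 0 0 0" --pt "0 0 -20 0 0 0 0" --pt "0 0 -40 0 0 0 0" --pt "0 0 -70 0 0 0 0" --pt "0 0 -100 0 0 0 0" --pt "0 0 -100 0 0 0 0"

```text
clock: 18.15
tcp_pos: [0.6298, -0.0815, 0.1509]
ee_rot: [[-0.999, -0.043, 0.009], [-0.043, 0.999, -0.002], [-0.009, -0.003, -1.0]]
wrist_force: [0.4, -0.1, 1.6]
finger_gap: -0.0001
```

```bash
python3 look.py pics/s7.png
python3 - <<'E'
from h import *
p,d=bot.capture("top");cv2.imwrite("pics/o7.png",ortho("top",p,0.086,0.40,0.72,-.2,.03,1800))
s=bot.sense();print(s["q"])
print(bot.place_of("pan_middle","top"))
go(.3935,.236,.14,212)
E
```

```text
18.15 [ 0.4  -0.1   1.56] [ 0.6298 -0.0815  0.1509]
[(array([ 0.6256, -0.0806,  0.0885]), 0.57)]
[]
[-1.37111333e+01  1.57711259e+01  9.40508605e+01 -1.33037638e-04
  7.03163395e+01 -1.06150786e+02]
[{'location': [0.5008, -0.0874, 0.0415], 'conf': 0.64}]
shift [217.9 326.    4.7] turn [  0.09  -0.15 -29.56]
```

View pics/s7.png

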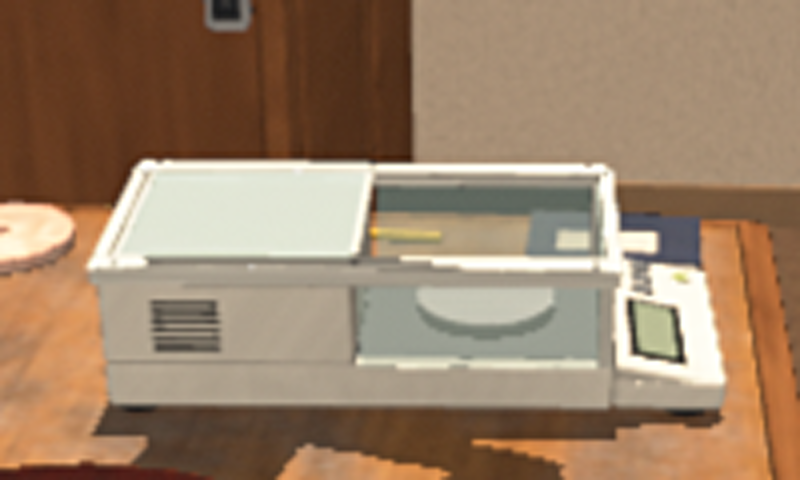

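View pics/o7.png

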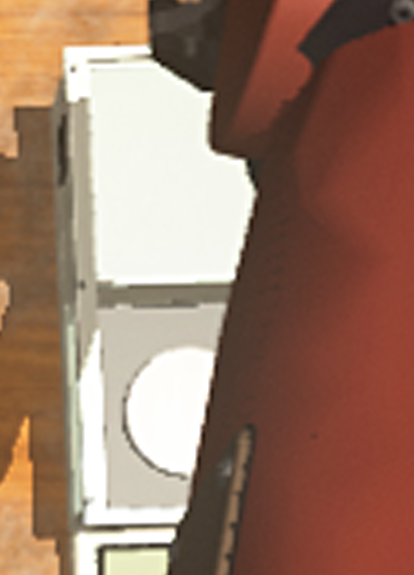

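The glass is fully back: its rear edge is flush at the rear bar and its front trim is at x≈0.563. Next is the stone.

Emit:
jog_arm --pt "30 46 0 0 0 0 1" --pt "61 92 0 0 0 -5 1" --pt "92 138 0 0 0 -10 1" --pt "123 184 0 0 0 -15 1" --pt "154 230 0 0 0 -20 1" --pt "186 278 0 0 0 -25 1" --pt "218 326 5 0 0 -29.6 1" --pt "218 326 5 0 0 -29.6 1"

```text
clock: 19.4
tcp_pos: [0.3908, 0.2376, 0.1387]
ee_rot: [[-0.844, -0.536, -0.004], [-0.536, 0.844, -0.001], [0.004, 0.002, -1.0]]
wrist_force: [-0.3, 0.1, 0.2]
finger_gap: 0.0857
```

```bash
cat > st.py <<'E'
from h import *
s=bot.sense();print(s["clock"],s["tcp_pos"],np.round(s["ee_rot"],3).tolist(),np.round(s["q"],1))
p,d=bot.capture("wrist");E=ext("wrist",s);C=cloud("wrist",d,E)
for r in bot.place_of("stone_middle","wrist")[:1]:print(r)
for r in bot.trace("stone_middle","wrist")[:1]:
    m=r["pixels"];P=C[m&(d>0)];
    print(r["conf"],m.sum(),P.max(0))
    for lo in(.008,.012):
        print(lo,cv2.minAreaRect((P[(P[:,2]>lo)&(P[:,2]<.04)][:,:2]*1000).astype(np.float32)))
T=(C-s["tcp_pos"])@np.array(s["ee_rot"])*1000
m=(np.abs(T[...,0])<25)&(np.abs(T[...,1])<75)&(T[...,2]<-30)&(T[...,2]>-70);print("finger",T[m].max(0),np.percentile(T[m],[1,99],axis=0))
cv2.imwrite("pics/w5.png",p)
E
python3 st.py
```

```text
19.4 [0.39083695 0.2375994  0.1386631 ] [[-0.844, -0.536, -0.004], [-0.536, 0.844, -0.001], [0.004, 0.002, -1.0]] [ 2.250e+01 -5.000e+00  1.172e+02  1.000e-01  6.800e+01 -1.000e+02]
{'location': [0.3894, 0.2366, 0.01], 'conf': 0.97}
finger [ 11.83209465  57.25302706 -49.76831988] [[-10.8848841  -54.89446738 -69.85467621]
 [ 11.37979527  56.06504289 -50.75633057]]
```

View pics/w5.png

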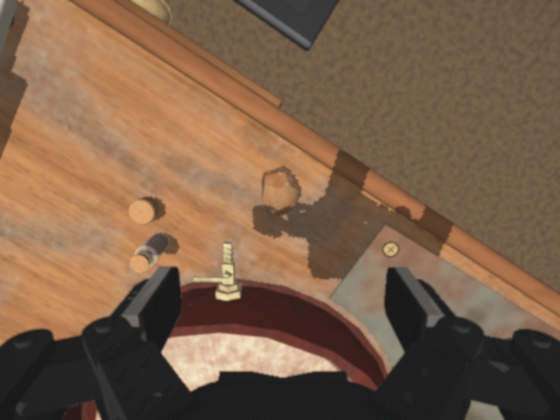

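The wrist view shows the stone centred between the open fingers at (281,188). Trace missed it this time, so I'll take the outline from the depth.

```bash
cat > st2.py <<'E'
from h import *
s=bot.sense()
p,d=bot.capture("wrist");E=ext("wrist",s);C=cloud("wrist",d,E)
b=(np.abs(C[...,0]-.392)<.05)&(np.abs(C[...,1]-.236)<.05)&(d>0)
print("bench",np.median(C[b&(C[...,2]<.006)][:,2]))
for lo in(.006,.009,.012,.018):
    P=C[b&(C[...,2]>lo)&(C[...,2]<.04)];r=cv2.minAreaRect((P[:,:2]*1000).astype(np.float32));print(lo,len(P),P[:,2].max(),r)
T=(P-s["tcp_pos"])@np.array(s["ee_rot"])*1000
P=C[b&(C[...,2]>.006)&(C[...,2]<.04)];T=(P-s["tcp_pos"])@np.array(s["ee_rot"])*1000
print("tool frame ext",T.min(0),T.max(0),(T.min(0)+T.max(0))/2)
print(bot.sense()["clock"],s["tcp_pos"])
E
python3 st2.py
```

```text
bench 0.001046619468445309
0.006 1464 0.030424354714519597 ((378.56011962890625, 234.16964721679688), (89.44677734375, 72.00944519042969), 87.97100830078125)
0.009 1442 0.030424354714519597 ((393.3424072265625, 237.1042938232422), (42.649085998535156, 33.16846466064453), 35.091087341308594)
0.012 1407 0.030424354714519597 ((393.6717224121094, 237.40972900390625), (41.51971435546875, 33.331180572509766), 37.41684341430664)
0.018 1251 0.030424354714519597 ((393.51324462890625, 237.02044677734375), (38.83328628540039, 32.68975067138672), 29.49444007873535)
tool frame ext [-21.51436159 -14.54677127 109.47461434] [ 67.15448219  64.91996979 133.94122963] [ 22.8200603   25.18659926 121.70792199]
19.6 [0.39460524 0.23518133 0.13989755]
```

Emit:
jog_arm --pt "0 2 20 0 0 0 0.7" --pt "0 2 45 0 0 0 0.7" --pt "0 2 70 0 0 0 0.7" --pt "0 2 95 0 0 0 0.7" --pt "0 2 115 0 0 0 0.7" --pt "0 2 128 0 0 0 0.7" --pt "0 2 135 0 0 0 0.7" --pt "0 2 138 0 0 0 0.7"

```text
clock: 20.6
tcp_pos: [0.3941, 0.2371, 0.0025]
ee_rot: [[-0.848, -0.53, 0.0], [-0.53, 0.848, 0.0], [-0.0, -0.0, -1.0]]
wrist_force: [0.9, -0.3, 0.9]
finger_gap: 0.0596
```

Run:
```python
from h import *
s=bot.sense();print(s["clock"],s["tcp_pos"],s["wrist_force"],s["finger_gap"])
p,d=bot.capture("wrist");cv2.imwrite("pics/w6.png",p);E=ext("wrist",s);C=cloud("wrist",d,E);T=(C-s["tcp_pos"])@np.array(s["ee_rot"])*1000
for z in(150,200,230,250,270):
  print(z,[(u,T[z,u].round(0).tolist()) for u in range(160,420,20)])
p,d=bot.capture("side");cv2.imwrite("pics/s8.png",cv2.resize(p[230:340,250:410],None,fx=5,fy=5,interpolation=cv2.INTER_CUBIC))
```

```text
20.6 [0.39409619 0.2371412  0.0024705 ] [ 0.90866018 -0.3412831   0.87365317] 0.05961980053504724
150 [(160, [50.0, -63.0, 1.0]), (180, [50.0, -53.0, 1.0]), (200, [50.0, -43.0, 2.0]), (220, [50.0, -32.0, 1.0]), (240, [50.0, -22.0, 2.0]), (260, [50.0, -11.0, 2.0]), (280, [50.0, -1.0, 4.0]), (300, [50.0, 10.0, -2.0]), (320, [50.0, 20.0, -2.0]), (340, [50.0, 30.0, -1.0]), (360, [-41.0, 210.0, 760.0]), (380, [-41.0, 263.0, 759.0]), (400, [-41.0, 318.0, 762.0])]
200 [(160, [23.0, -66.0, 2.0]), (180, [23.0, -55.0, 2.0]), (200, [23.0, -44.0, 1.0]), (220, [23.0, -33.0, 1.0]), (240, [23.0, -22.0, 1.0]), (260, [23.0, -12.0, 3.0]), (280, [23.0, -1.0, 2.0]), (300, [23.0, 10.0, 1.0]), (320, [23.0, 21.0, 1.0]), (340, [23.0, 32.0, 2.0]), (360, [22.0, 44.0, 6.0]), (380, [24.0, 52.0, -2.0]), (400, [24.0, 63.0, -3.0])]
230 [(160, [6.0, -67.0, 1.0]), (180, [6.0, -56.0, 1.0]), (200, [6.0, -45.0, 1.0]), (220, [6.0, -34.0, 2.0]), (240, [6.0, -23.0, -0.0]), (260, [14.0, -10.0, -21.0]), (280, [14.0, -1.0, -21.0]), (300, [13.0, 9.0, -18.0]), (320, [6.0, 21.0, 1.0]), (340, [6.0, 33.0, 2.0]), (360, [6.0, 44.0, 1.0]), (380, [6.0, 55.0, 2.0]), (400, [6.0, 66.0, 1.0])]
250 [(160, [-6.0, -68.0, 0.0]), (180, [-6.0, -57.0, 1.0]), (200, [-6.0, -46.0, 2.0]), (220, [-6.0, -35.0, 2.0]), (240, [-6.0, -24.0, 2.0]), (260, [5.0, -10.0, -25.0]), (280, [5.0, -1.0, -25.0]), (300, [4.0, 9.0, -23.0]), (320, [-7.0, 22.0, 3.0]), (340, [-6.0, 33.0, 2.0]), (360, [-6.0, 44.0, 1.0]), (380, [-6.0, 56.0, 1.0]), (400, [-6.0, 67.0, 2.0])]
270 [(160, [-19.0, -71.0, 3.0]), (180, [-19.0, -59.0, 2.0]), (200, [11.0, -31.0, -58.0]), (220, [-18.0, -35.0, 1.0]), (240, [-19.0, -24.0, 2.0]), (260, [-7.0, -11.0, -23.0]), (280, [-6.0, -1.0, -24.0]), (300, [-7.0, 9.0, -21.0]), (320, [-19.0, 22.0, 2.0]), (340, [-19.0, 34.0, 2.0]), (360, [12.0, 30.0, -59.0]), (380, [7.0, 41.0, -49.0]), (400, [-18.0, 68.0, 1.0])]
```

View pics/w6.png

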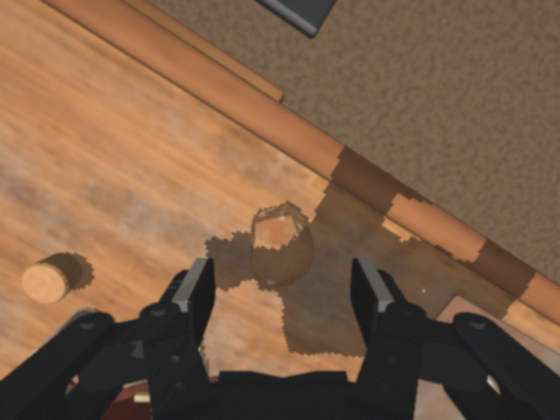

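View pics/s8.png

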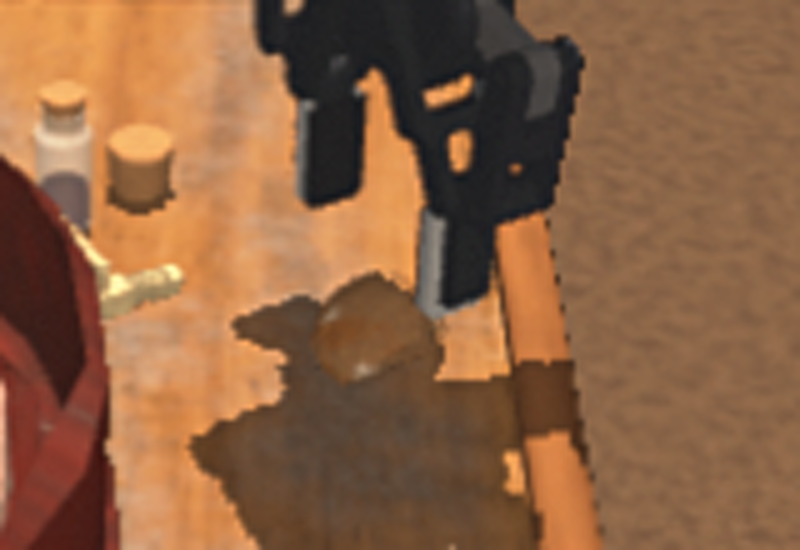

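Emit:
jog_arm --pt "0 0 10 0 0 0 0.7" --pt "0 0 20 0 0 0 0.7" --pt "0 0 28 0 0 0 0.7" --pt "0 0 33 0 0 0 0.7" --pt "0 0 36 0 0 0 0.7" --pt "0 0 38 0 0 0 0.7" --pt "0 0 38 0 0 0 0.7" --pt "0 0 38 0 0 0 0.7"

```text
clock: 21.7
tcp_pos: [0.3939, 0.2375, -0.0353]
ee_rot: [[-0.848, -0.53, 0.0], [-0.53, 0.848, 0.0], [-0.001, -0.0, -1.0]]
wrist_force: [0.2, 0.7, 0.8]
finger_gap: 0.0597
```

Emit:
jog_arm --pt "0 0 0 0 0 0 0.6" --pt "0 0 0 0 0 0 0.5" --pt "0 0 0 0 0 0 0.4" --pt "0 0 0 0 0 0 0.3" --pt "0 0 0 0 0 0 0" --pt "0 0 0 0 0 0 0" --pt "0 0 0 0 0 0 0" --pt "0 0 0 0 0 0 0"

```text
clock: 22.7
tcp_pos: [0.3941, 0.2371, -0.035]
ee_rot: [[-0.847, -0.531, 0.001], [-0.531, 0.847, -0.001], [-0.0, -0.001, -1.0]]
wrist_force: [-0.5, -2.5, 6.0]
finger_gap: 0.0304
```

Run:
```python
from h import *
s=bot.sense();print(s["clock"],s["tcp_pos"],s["wrist_force"],s["finger_gap"])
p,d=bot.capture("side");cv2.imwrite("pics/s9.png",cv2.resize(p[230:340,250:410],None,fx=5,fy=5,interpolation=cv2.INTER_CUBIC))
```

```text
22.7 [ 0.3940767   0.23714952 -0.03501069] [-0.457182   -2.54124779  5.97039931] 0.030433567682061027
```

View pics/s9.png

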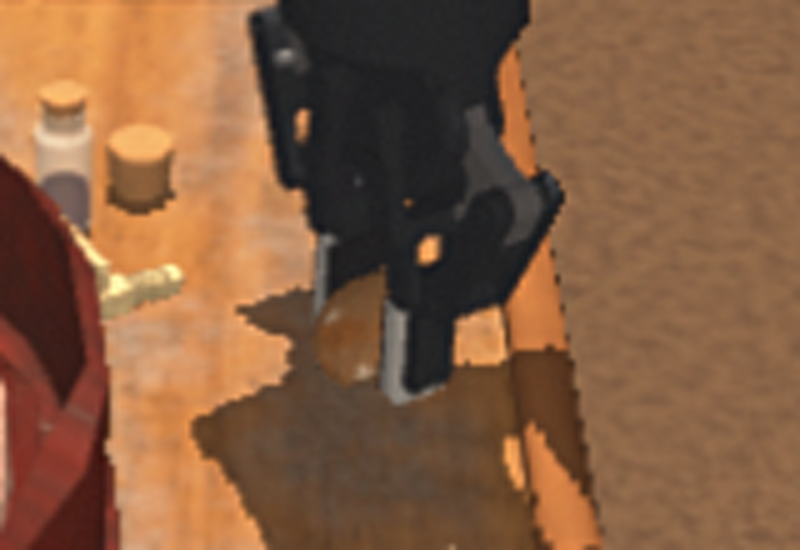

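The stone is gripped at 30 mm. I'll lift it.

Emit:
jog_arm --pt "0 0 -4 0 0 0 0" --pt "0 0 -15 0 0 0 0" --pt "0 0 -35 0 0 0 0" --pt "0 0 -60 0 0 0 0" --pt "0 0 -90 0 0 0 0" --pt "0 0 -120 0 0 0 0" --pt "0 0 -145 0 0 0 0" --pt "0 0 -150 0 0 0 0"

```text
clock: 23.75
tcp_pos: [0.3952, 0.2382, 0.1169]
ee_rot: [[-0.848, -0.531, 0.005], [-0.531, 0.848, 0.002], [-0.005, -0.001, -1.0]]
wrist_force: [0.9, 0.5, -1.3]
finger_gap: 0.0301
```

Run:
```python
from h import *
s=bot.sense();print(s["clock"],s["tcp_pos"],s["wrist_force"],s["finger_gap"])
go(.5,-.0865,.115,182.4)
p,d=bot.capture("wrist");E=ext("wrist",s);C=cloud("wrist",d,E);T=(C-s["tcp_pos"])@np.array(s["ee_rot"])*1000
m=(np.abs(T[...,1])<12)&(np.abs(T[...,0])<30)&(T[...,2]<0)&(T[...,2]>-62);q=T[m];print(len(q),q.min(0),q.max(0))
cv2.imwrite("pics/w7.png",p)
```

```text
23.75 [0.39515531 0.23819574 0.11689298] [ 0.86675726  0.54850596 -1.27994003] 0.03007944497635085
shift [  83.4 -330.8    1.7] turn [ 0.04  0.29 29.65]
4355 [-19.56226077 -11.98594237 -61.99896863] [ 23.01721728  11.99655372 -38.66142646]
```

View pics/w7.png

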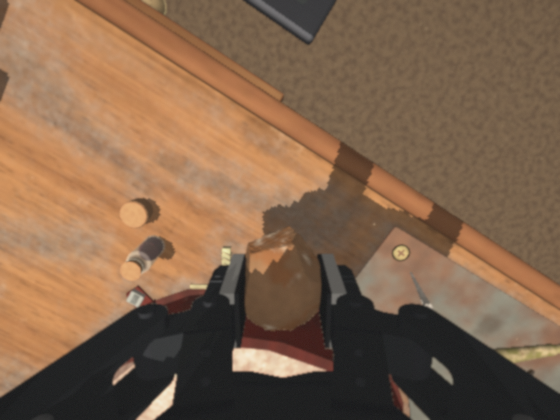

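Stone is held centrally, at (285,280) in the wrist view. I'll carry it over the pan.

Emit:
jog_arm --pt "8 -32 0 0 0 2 0" --pt "20 -80 0 0 0 7 0" --pt "32 -128 0 0 0 12 0" --pt "44 -176 0 0 0 17 0" --pt "56 -224 0 0 0 22 0" --pt "68 -272 0 0 0 26 0" --pt "78 -315 0 0 0 29.6 0" --pt "82 -331 0 0 0 29.6 0"

```text
clock: 24.8
tcp_pos: [0.4993, -0.0885, 0.1131]
ee_rot: [[-0.999, -0.04, -0.002], [-0.04, 0.999, 0.001], [0.002, 0.001, -1.0]]
wrist_force: [0.4, 0.3, -1.0]
finger_gap: 0.0303
```

Emit:
jog_arm --pt "0 0 5 0 0 0 0" --pt "0 0 10 0 0 0 0" --pt "0 0 15 0 0 0 0" --pt "0 0 20 0 0 0 0" --pt "0 0 20 0 0 0 0" --pt "0 0 20 0 0 0 0" --pt "0 0 20 0 0 0 0" --pt "0 0 20 0 0 0 0"

```text
clock: 25.8
tcp_pos: [0.4999, -0.0868, 0.0948]
ee_rot: [[-0.999, -0.042, 0.001], [-0.042, 0.999, -0.0], [-0.001, -0.0, -1.0]]
wrist_force: [0.6, -0.6, -1.1]
finger_gap: 0.0304
```

Run:
```python
from h import *
s=bot.sense();print(s["clock"],s["tcp_pos"],s["wrist_force"],s["finger_gap"])
go(.5015,-.0865,.004,182.4)
p,d=bot.capture("wrist");E=ext("wrist",s)
cv2.imwrite("pics/w8.png",p)
print(bot.place_of("pan_middle","wrist"))
cv2.imwrite("pics/o8.png",ortho("wrist",p,0.039,.42,.58,-.17,-.01,3500,E))
p,d=bot.capture("side");cv2.imwrite("pics/s10.png",cv2.resize(p[120:240,150:350],None,fx=4,fy=4,interpolation=cv2.INTER_CUBIC))
```

```text
25.8 [ 0.49992245 -0.08684962  0.09477312] [ 0.64593782 -0.58521987 -1.05534752] 0.030443620958130593
shift [-1.5  0.3 90.8] turn [-0.01  0.03  0.04]
[{'location': [0.4963, -0.089, 0.0366], 'conf': 0.72}]
```

View pics/w8.png

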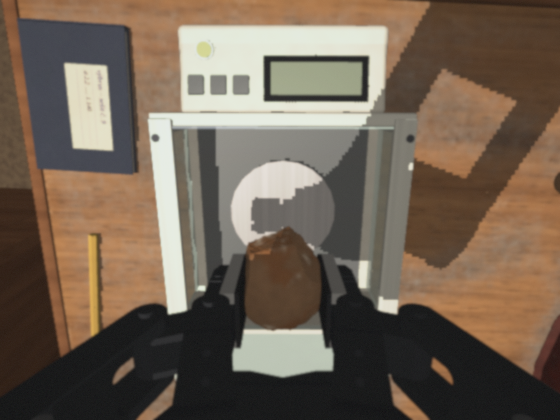

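View pics/o8.png

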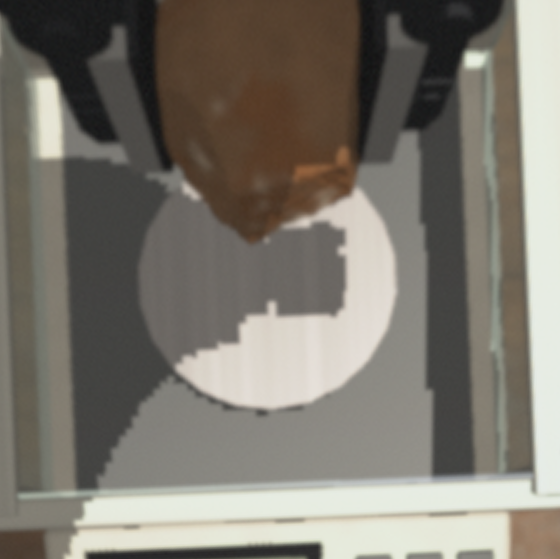

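View pics/s10.png

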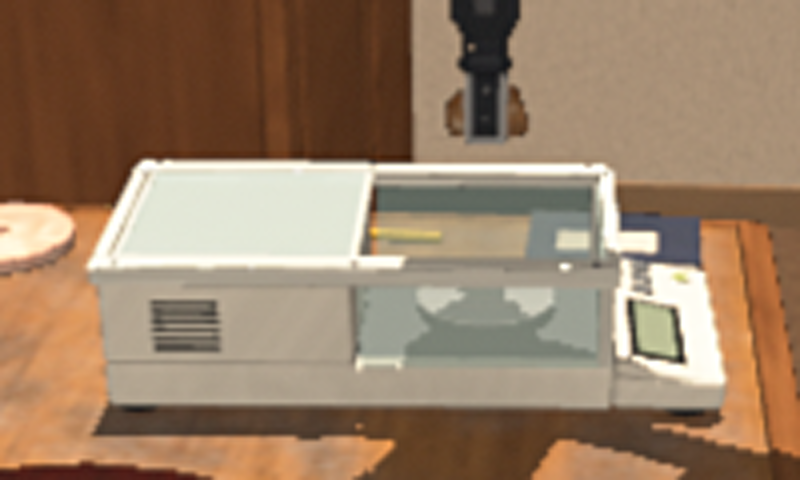

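The wrist and side views show the stone hanging centred above the open chamber, with the pan centre again at (0.500,-0.0865). I'll descend to about 3 mm above the pan.

Emit:
jog_arm --pt "-1.5 0 15 0 0 0 0" --pt "-1.5 0 33 0 0 0 0" --pt "-1.5 0 51 0 0 0 0" --pt "-1.5 0 67 0 0 0 0" --pt "-1.5 0 78 0 0 0 0" --pt "-1.5 0 84 0 0 0 0" --pt "-1.5 0 87 0 0 0 0" --pt "-1.5 0 87 0 0 0 0"

```text
clock: 26.95
tcp_pos: [0.5015, -0.0868, 0.0077]
ee_rot: [[-0.999, -0.043, 0.001], [-0.043, 0.999, -0.0], [-0.001, -0.0, -1.0]]
wrist_force: [-0.5, 0.2, -0.6]
finger_gap: 0.0299
```

Run:
```python
from h import *
s=bot.sense();print(s["clock"],s["tcp_pos"],s["wrist_force"],s["finger_gap"])
p,d=bot.capture("side");cv2.imwrite("pics/s11.png",cv2.resize(p[150:230,210:310],None,fx=7,fy=7,interpolation=cv2.INTER_CUBIC))
```

```text
26.95 [ 0.50152523 -0.08677346  0.00774178] [-0.46781467  0.24537891 -0.589643  ] 0.029908730827818746
```

View pics/s11.png

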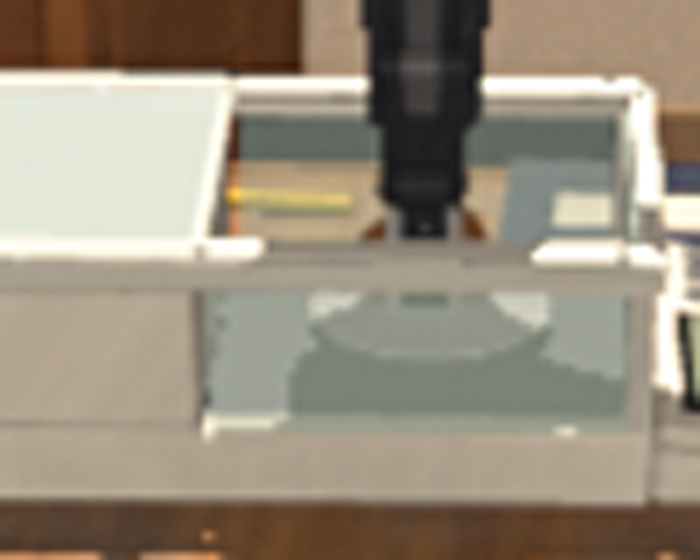

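Emit:
jog_arm --pt "0 0 0.5 0 0 0 0" --pt "0 0 1 0 0 0 0" --pt "0 0 1.5 0 0 0 0" --pt "0 0 2 0 0 0 0" --pt "0 0 2.5 0 0 0 0" --pt "0 0 3 0 0 0 0" --pt "0 0 3 0 0 0 0" --pt "0 0 3 0 0 0 0"

```text
clock: 28.0
tcp_pos: [0.5012, -0.0867, 0.0045]
ee_rot: [[-0.999, -0.043, -0.0], [-0.043, 0.999, 0.0], [0.0, 0.0, -1.0]]
wrist_force: [-0.9, 0.2, -0.8]
finger_gap: 0.0303
```

Run:
```python
from h import *
for i in range(4):
    s=bot.sense();print(s["clock"],s["tcp_pos"],s["wrist_force"],s["torque"]);bot.capture("wrist")
```

```text
28.0 [ 0.50120357 -0.08666598  0.00448595] [-0.86781638  0.24330317 -0.8329726 ] [ 0.04390809  0.04249676 -0.0029968 ]
28.05 [ 0.50123914 -0.08666691  0.0045341 ] [-0.24834554  0.04971229 -0.71850048] [-0.01941012  0.10970399  0.02977719]
28.1 [ 0.50123355 -0.08667915  0.00452598] [-0.00804693 -0.34862926 -0.34727367] [-0.01642635 -0.03232842  0.02107163]
28.15 [ 0.50121352 -0.08667296  0.00452491] [-0.49762342  0.59606338 -0.46076953] [-0.01693754 -0.02807596 -0.04100713]
```

Emit:
jog_arm --pt "0 0 0.2 0 0 0 0" --pt "0 0 0.4 0 0 0 0" --pt "0 0 0.6 0 0 0 0" --pt "0 0 0.8 0 0 0 0" --pt "0 0 1 0 0 0 0" --pt "0 0 1 0 0 0 0" --pt "0 0 1 0 0 0 0" --pt "0 0 1 0 0 0 0"

```text
clock: 29.2
tcp_pos: [0.5012, -0.0867, 0.0035]
ee_rot: [[-0.999, -0.043, 0.0], [-0.043, 0.999, -0.0], [-0.0, -0.0, -1.0]]
wrist_force: [-1.2, -0.8, 0.5]
finger_gap: 0.0302
```

```bash
cat > f.py <<'E'
from h import *
a=[]
for i in range(5):
    s=bot.sense();a.append(s["wrist_force"]);bot.capture("wrist")
print(s["clock"],s["tcp_pos"],np.mean(a,0))
E
python3 f.py
```

```text
29.4 [ 0.50123593 -0.08667174  0.00353792] [-0.13578719 -0.16292961  0.73645725]
```

Contact is felt: vertical force rose about 1.3 N, so the stone rests on the pan lightly. I'll open slowly.

Emit:
jog_arm --pt "0 0 0 0 0 0 0.36" --pt "0 0 0 0 0 0 0.38" --pt "0 0 0 0 0 0 0.4" --pt "0 0 0 0 0 0 0.43" --pt "0 0 0 0 0 0 0.47" --pt "0 0 0 0 0 0 0.52" --pt "0 0 0 0 0 0 0.57" --pt "0 0 0 0 0 0 0.57"

```text
clock: 30.45
tcp_pos: [0.5012, -0.0867, 0.0035]
ee_rot: [[-0.999, -0.043, 0.0], [-0.043, 0.999, -0.0], [-0.0, -0.0, -1.0]]
wrist_force: [-0.1, -0.9, 0.9]
finger_gap: 0.0489
```

Emit:
jog_arm --pt "0 0 -1 0 0 0 0.57" --pt "0 0 -4 0 0 0 0.57" --pt "0 0 -10 0 0 0 0.57" --pt "0 0 -20 0 0 0 0.57" --pt "0 0 -35 0 0 0 0.57" --pt "0 0 -55 0 0 0 0.57" --pt "0 0 -80 0 0 0 0.57" --pt "0 0 -105 0 0 0 0.57"

```text
clock: 31.45
tcp_pos: [0.5015, -0.0867, 0.1104]
ee_rot: [[-0.999, -0.043, 0.001], [-0.043, 0.999, -0.0], [-0.001, -0.0, -1.0]]
wrist_force: [0.7, -0.1, -0.7]
finger_gap: 0.0485
```

Run:
```python
from h import *
p,d=bot.capture("side");cv2.imwrite("pics/s12.png",cv2.resize(p[150:230,210:310],None,fx=7,fy=7,interpolation=cv2.INTER_CUBIC))
s=bot.sense();print(s["clock"],s["tcp_pos"],s["wrist_force"],s["finger_gap"])
p,d=bot.capture("wrist");E=ext("wrist",s);C=cloud("wrist",d,E)
b=(np.abs(C[...,0]-.5)<.04)&(np.abs(C[...,1]+.0865)<.04)
for lo in(.046,.052):
    P=C[b&(C[...,2]>lo)&(C[...,2]<.078)];print(len(P),P[:,2].max(),cv2.minAreaRect((P[:,:2]*1000).astype(np.float32)))
print(bot.place_of("stone_middle","wrist"))
cv2.imwrite("pics/w9.png",p)
go(.624,-.081,.06,182.4)
```

```text
31.5 [ 0.50435756 -0.08757053  0.1142976 ] [1.4625451  0.90410978 1.48419207] 0.04876514397256958
2251 0.06861296605883 ((500.17559814453125, -85.65160369873047), (42.68584060668945, 32.80697250366211), 4.201713562011719)
2146 0.06861296605883 ((500.7781677246094, -85.60733795166016), (41.477516174316406, 32.80697250366211), 4.2017130851745605)
[{'location': [0.4981, -0.0886, 0.0504], 'conf': 0.93}]
shift [-120.8    1.2   51.6] turn [-0.11  0.28  0.04]
```

View pics/w9.png

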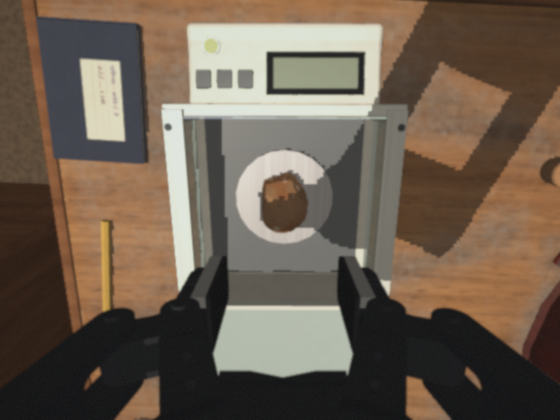

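View pics/s12.png

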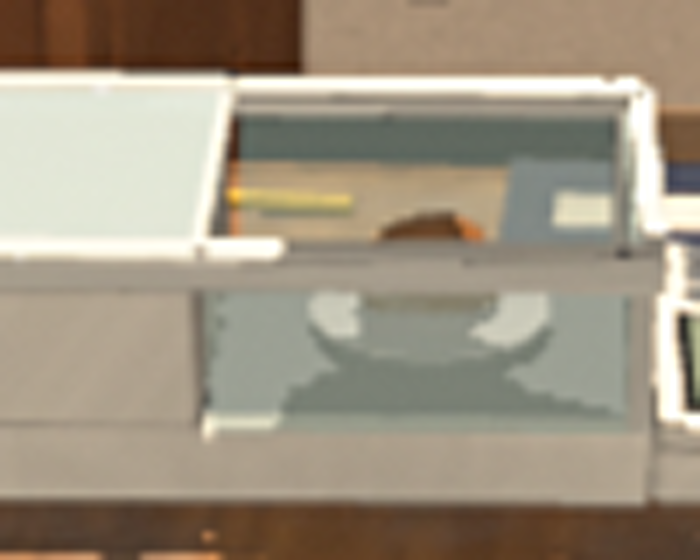

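The stone sits centred at (0.500,-0.0857) with its top at z≈0.069, below the glass. I'll go back over the opened glass with the fingers shut.

Emit:
jog_arm --pt "-10 0 0 0 0 0 0" --pt "-35 0 0 0 0 0 0" --pt "-65 0 0 0 0 0 0" --pt "-95 0 0 0 0 0 0" --pt "-115 0 15 0 0 0 0" --pt "-121 0 35 0 0 0 0" --pt "-121 0 45 0 0 0 0" --pt "-121 0 45 0 0 0 0"

```text
clock: 32.6
tcp_pos: [0.6195, -0.081, 0.061]
ee_rot: [[-0.999, -0.042, -0.005], [-0.042, 0.999, 0.001], [0.005, 0.001, -1.0]]
wrist_force: [0.6, -0.6, -0.9]
finger_gap: 0.0
```

```bash
python3 f.py
python3 - <<'E'
from h import *
s=bot.sense();print(s["finger_gap"]);go(.6235,-.0805,.0455,182.4)
E
```

```text
32.8 [ 0.62240943 -0.08172052  0.06447506] [0.35512647 0.00216255 0.08258884]
0.00040705691178310094
shift [-0.9  1.2 19.1] turn [-0.03  0.1   0.03]
```

Emit:
jog_arm --pt "0 0.5 6 0 0 0 0" --pt "0 1 11 0 0 0 0" --pt "0 1 13 0 0 0 0" --pt "0 1 14 0 0 0 0" --pt "0 1 15 0 0 0 0" --pt "0 1 15.5 0 0 0 0" --pt "0 1 16 0 0 0 0" --pt "0 1 16 0 0 0 0"

```text
clock: 33.85
tcp_pos: [0.6222, -0.0805, 0.0479]
ee_rot: [[-0.999, -0.043, 0.0], [-0.043, 0.999, -0.0], [-0.0, -0.0, -1.0]]
wrist_force: [-0.6, -0.3, 1.1]
finger_gap: -0.0001
```

```bash
python3 f.py
```

```text
34.05 [ 0.622147   -0.08055694  0.047818  ] [-0.48666531  0.01126022  1.85354294]
```

Emit:
jog_arm --pt "0 0 0.4 0 0 0 0" --pt "0 0 0.8 0 0 0 0" --pt "0 0 1.2 0 0 0 0" --pt "0 0 1.5 0 0 0 0" --pt "0 0 1.5 0 0 0 0" --pt "0 0 1.5 0 0 0 0" --pt "0 0 1.5 0 0 0 0" --pt "0 0 1.5 0 0 0 0"

```text
clock: 35.1
tcp_pos: [0.6222, -0.0805, 0.0475]
ee_rot: [[-0.999, -0.043, -0.0], [-0.043, 0.999, -0.0], [0.0, -0.0, -1.0]]
wrist_force: [-3.5, 0.5, 7.9]
finger_gap: 0.0003
```

```bash
python3 f.py
```

```text
35.3 [ 0.62219981 -0.08057758  0.04748578] [-3.60048849  1.01701928  8.10372714]
```

Emit:
jog_arm --pt "0 0 0.4 0 0 0 0" --pt "1 0 0.4 0 0 0 0" --pt "2 0 0.4 0 0 0 0" --pt "4 0 0.4 0 0 0 0" --pt "6 0 0.4 0 0 0 0" --pt "8 0 0.4 0 0 0 0" --pt "10 0 0.4 0 0 0 0" --pt "12 0 0.4 0 0 0 0"

```text
clock: 36.35
tcp_pos: [0.6134, -0.0817, 0.0476]
ee_rot: [[-0.999, -0.042, 0.007], [-0.042, 0.999, -0.001], [-0.007, -0.002, -1.0]]
wrist_force: [4.7, 0.1, 5.4]
finger_gap: -0.0002
```

```bash
python3 look.py pics/s13.png
```

```text
36.35 [4.74 0.11 5.37] [ 0.6134 -0.0817  0.0476]
[(array([ 0.625 , -0.0831,  0.0868]), 0.91)]
[]
```

View pics/s13.png

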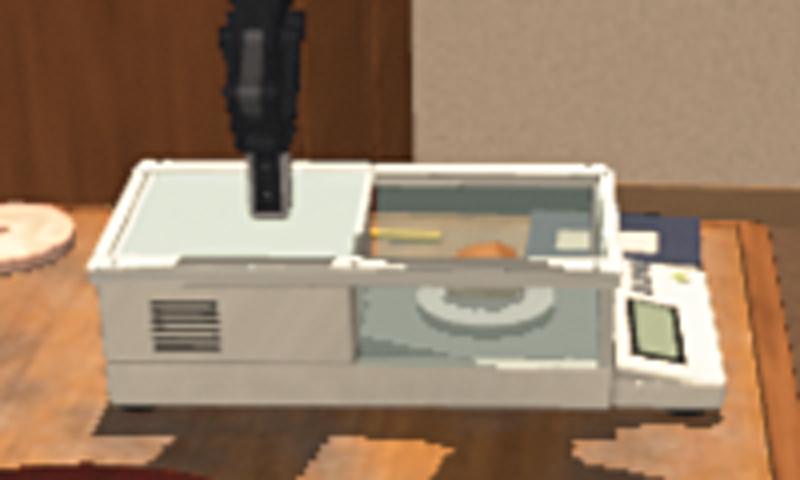

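Emit:
jog_arm --pt "0 0 0.3 0 0 0 0" --pt "0 0 0.6 0 0 0 0" --pt "0 0 0.9 0 0 0 0" --pt "0 0 1.2 0 0 0 0" --pt "0 0 1.2 0 0 0 0" --pt "0 0 1.2 0 0 0 0" --pt "0 0 1.2 0 0 0 0" --pt "0 0 1.2 0 0 0 0"

```text
clock: 37.5
tcp_pos: [0.6132, -0.0817, 0.0474]
ee_rot: [[-0.999, -0.043, 0.006], [-0.043, 0.999, -0.001], [-0.006, -0.002, -1.0]]
wrist_force: [1.5, 0.6, 11.0]
finger_gap: -0.0002
```

```bash
python3 f.py
```

```text
37.7 [ 0.61320322 -0.08171821  0.047368  ] [ 1.42820533  0.93614717 10.14986566]
```

The view shows the glass still fully open: the tips skidded about 9 mm while the pull unloaded the press to 5 N. I've re-pressed to about 10 N and will add a bit more before pulling.

Emit:
jog_arm --pt "0.5 0 0.3 0 0 0 0" --pt "1 0 0.5 0 0 0 0" --pt "2 0 0.5 0 0 0 0" --pt "4 0 0.5 0 0 0 0" --pt "6 0 0.5 0 0 0 0" --pt "8 0 0.5 0 0 0 0" --pt "10 0 0.5 0 0 0 0" --pt "12 0 0.5 0 0 0 0"

```text
clock: 38.75
tcp_pos: [0.6036, -0.0821, 0.0475]
ee_rot: [[-0.999, -0.042, 0.012], [-0.042, 0.999, -0.001], [-0.012, -0.002, -1.0]]
wrist_force: [4.9, 2.1, 7.1]
finger_gap: 0.0001
```

```bash
python3 look.py pics/s14.png
```

```text
38.75 [4.86 2.09 7.15] [ 0.6036 -0.0821  0.0475]
[(array([ 0.6172, -0.0821,  0.0866]), 0.79)]
[]
```

View pics/s14.png

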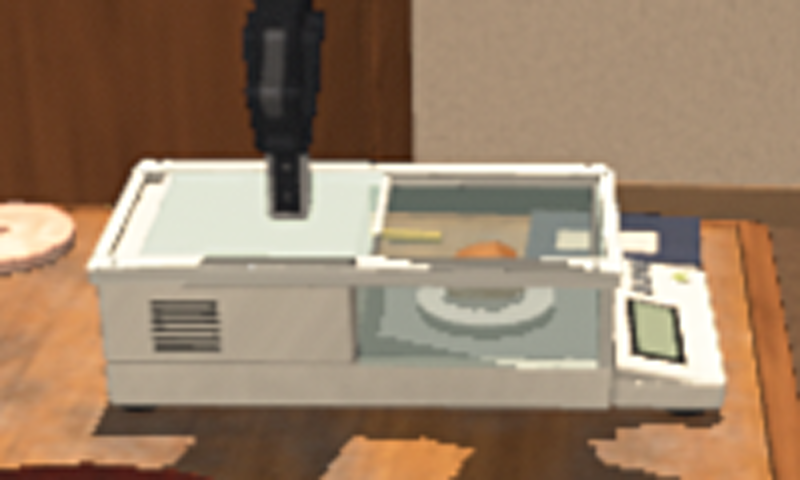

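Emit:
jog_arm --pt "2 0 0.2 0 0 0 0" --pt "5 0 0.4 0 0 0 0" --pt "9 0 0.4 0 0 0 0" --pt "13 0 0.4 0 0 0 0" --pt "17 0 0.4 0 0 0 0" --pt "21 0 0.4 0 0 0 0" --pt "25 0 0.4 0 0 0 0" --pt "29 0 0.4 0 0 0 0"

```text
clock: 39.9
tcp_pos: [0.575, -0.0833, 0.0474]
ee_rot: [[-0.999, -0.042, 0.013], [-0.042, 0.999, -0.001], [-0.013, -0.002, -1.0]]
wrist_force: [6.1, 1.6, 8.8]
finger_gap: -0.0001
```

Emit:
jog_arm --pt "4 0 0.1 0 0 0 0" --pt "8 0 0.1 0 0 0 0" --pt "12 0 0.1 0 0 0 0" --pt "16 0 0.1 0 0 0 0" --pt "20 0 0.1 0 0 0 0" --pt "24 0 0.1 0 0 0 0" --pt "28 0 0.1 0 0 0 0" --pt "32 0 0.1 0 0 0 0"

```text
clock: 40.9
tcp_pos: [0.5432, -0.0846, 0.0473]
ee_rot: [[-0.999, -0.042, 0.013], [-0.042, 0.999, -0.001], [-0.013, -0.002, -1.0]]
wrist_force: [5.7, 1.7, 9.9]
finger_gap: 0.0005
```

```bash
python3 look.py pics/s15.png
```

```text
40.9 [5.71 1.7  9.94] [ 0.5432 -0.0846  0.0473]
[]
[]
```

Emit:
jog_arm --pt "4 0 0 0 0 0 0" --pt "9 0 0 0 0 0 0" --pt "14 0 0 0 0 0 0" --pt "19 0 -0.1 0 0 0 0" --pt "24 0 -0.1 0 0 0 0" --pt "29 0 -0.1 0 0 0 0" --pt "34 0 -0.1 0 0 0 0" --pt "38 0 -0.1 0 0 0 0"

```text
clock: 42.05
tcp_pos: [0.5051, -0.0861, 0.0473]
ee_rot: [[-0.999, -0.041, 0.012], [-0.041, 0.999, -0.001], [-0.012, -0.001, -1.0]]
wrist_force: [5.9, 4.2, 11.4]
finger_gap: -0.0002
```

```bash
python3 look.py pics/s16.png
```

```text
42.05 [ 5.9   4.19 11.37] [ 0.5051 -0.0861  0.0473]
[(array([ 0.5173, -0.0859,  0.0833]), 0.8)]
[]
```

View pics/s16.png

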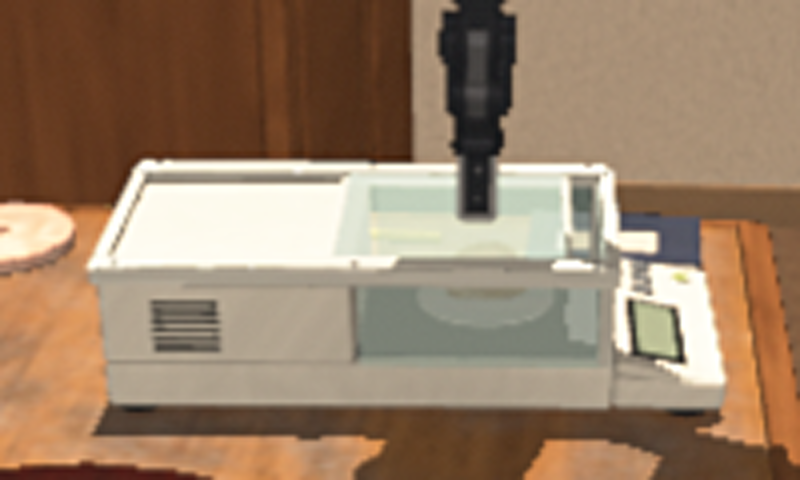

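Emit:
jog_arm --pt "2 0.2 -0.2 0 0 0 0" --pt "4 0.4 -0.3 0 0 0 0" --pt "6 0.5 -0.3 0 0 0 0" --pt "8 0.5 -0.3 0 0 0 0" --pt "10 0.5 -0.3 0 0 0 0" --pt "11 0.5 -0.3 0 0 0 0" --pt "12 0.5 -0.3 0 0 0 0" --pt "13 0.5 -0.3 0 0 0 0"

```text
clock: 43.2
tcp_pos: [0.492, -0.0866, 0.0473]
ee_rot: [[-0.999, -0.042, 0.012], [-0.042, 0.999, -0.002], [-0.012, -0.002, -1.0]]
wrist_force: [5.3, 2.8, 10.0]
finger_gap: -0.0003
```

Emit:
jog_arm --pt "0.5 0 0 0 0 0 0" --pt "1 0 0 0 0 0 0" --pt "1.5 0 0 0 0 0 0" --pt "2 0 0 0 0 0 0" --pt "2.5 0 0 0 0 0 0" --pt "3 0 0 0 0 0 0" --pt "3 0 0 0 0 0 0" --pt "3 0 0 0 0 0 0"

```text
clock: 44.2
tcp_pos: [0.4889, -0.0868, 0.0473]
ee_rot: [[-0.999, -0.042, 0.012], [-0.042, 0.999, -0.002], [-0.012, -0.002, -1.0]]
wrist_force: [4.7, 2.6, 10.7]
finger_gap: -0.0001
```

```bash
python3 look.py pics/s17.png
```

```text
44.2 [ 4.72  2.61 10.72] [ 0.4889 -0.0868  0.0473]
[(array([ 0.5031, -0.0871,  0.0841]), 0.6)]
[]
```

View pics/s17.png

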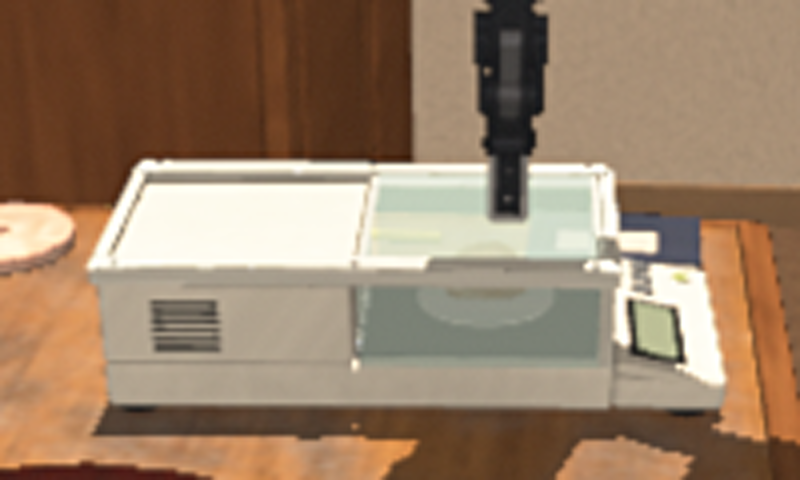

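Not at the stop yet, so I'll creep on.

Emit:
jog_arm --pt "0.5 0 -0.1 0 0 0 0" --pt "1 0 -0.1 0 0 0 0" --pt "1.5 0 -0.1 0 0 0 0" --pt "2 0 -0.1 0 0 0 0" --pt "2.5 0 -0.1 0 0 0 0" --pt "2.5 0 -0.1 0 0 0 0" --pt "2.5 0 -0.1 0 0 0 0" --pt "2.5 0 -0.1 0 0 0 0"

```text
clock: 45.35
tcp_pos: [0.4867, -0.0871, 0.0474]
ee_rot: [[-0.999, -0.042, 0.012], [-0.042, 0.999, -0.002], [-0.012, -0.003, -1.0]]
wrist_force: [6.0, 1.4, 9.6]
finger_gap: 0.0002
```

Emit:
jog_arm --pt "0.5 0 0 0 0 0 0" --pt "1 0 0 0 0 0 0" --pt "1.5 0 0 0 0 0 0" --pt "1.5 0 0 0 0 0 0" --pt "1.5 0 0 0 0 0 0" --pt "1.5 0 0 0 0 0 0" --pt "1.5 0 0 0 0 0 0" --pt "1.5 0 0 0 0 0 0"

```text
clock: 46.35
tcp_pos: [0.4853, -0.0874, 0.0474]
ee_rot: [[-0.999, -0.042, 0.013], [-0.042, 0.999, -0.002], [-0.013, -0.003, -1.0]]
wrist_force: [6.4, 1.4, 8.3]
finger_gap: -0.0001
```

```bash
python3 f.py
```

```text
46.55 [ 0.48529612 -0.08734703  0.04739593] [5.75845695 1.4137265  9.06755726]
```

Emit:
jog_arm --pt "0.5 0 0 0 0 0 0" --pt "1 0 0 0 0 0 0" --pt "1.5 0 0 0 0 0 0" --pt "2 0 0 0 0 0 0" --pt "2 0 0 0 0 0 0" --pt "2 0 0 0 0 0 0" --pt "2 0 0 0 0 0 0" --pt "2 0 0 0 0 0 0"

```text
clock: 47.6
tcp_pos: [0.4833, -0.0877, 0.0474]
ee_rot: [[-0.999, -0.042, 0.013], [-0.042, 0.999, -0.003], [-0.012, -0.003, -1.0]]
wrist_force: [6.0, 1.1, 8.5]
finger_gap: -0.0004
```

```bash
python3 f.py
```

```text
47.8 [ 0.48328577 -0.08768254  0.04740692] [6.10333779 0.88899036 9.04519101]
```

Run:
```python
from h import *
s=bot.sense();p,d=bot.capture("wrist");E=ext("wrist",s)
print(bot.place_of("glass_middle","wrist"))
cv2.imwrite("pics/w10.png",p);cv2.imwrite("pics/w10c.png",cv2.resize(p[90:160,120:440],None,fx=2.4,fy=2.4,interpolation=cv2.INTER_CUBIC))
p,d=bot.capture("side");cv2.imwrite("pics/s18.png",cv2.resize(p[150:230,210:310],None,fx=7,fy=7,interpolation=cv2.INTER_CUBIC))
```

```text
[]
```

View pics/w10.png

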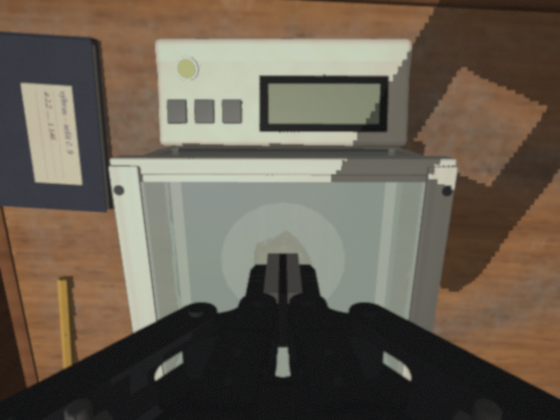

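View pics/w10c.png

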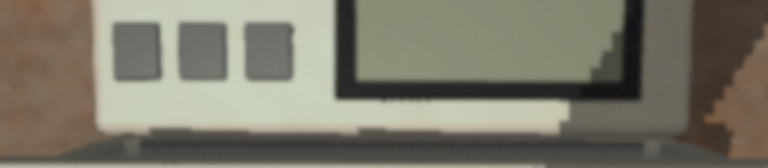

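View pics/s18.png

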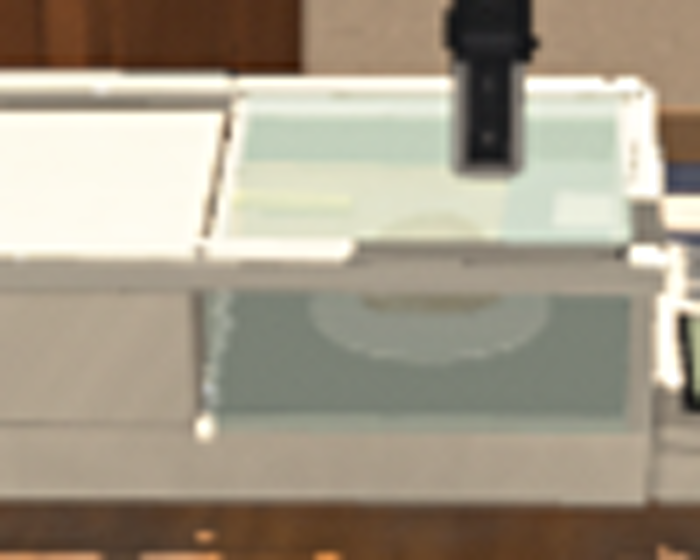

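Run:
```python
import cv2,numpy as np
p=cv2.imread("pics/w10.png");q=cv2.imread("pics/w2.png")
a=cv2.resize(p[145:195,105:465],(792,110),interpolation=cv2.INTER_CUBIC);b=cv2.resize(q[95:145,185:390],None,fx=3.8,fy=3.8,interpolation=cv2.INTER_CUBIC)
b=b[:, :792] if b.shape[1]>=792 else cv2.copyMakeBorder(b,0,0,0,792-b.shape[1],0)
a=cv2.resize(p[145:195,105:285],(792,220),interpolation=cv2.INTER_CUBIC)
cv2.imwrite("pics/cmp.png",np.vstack([a,b]))
for u in (200,240,300): print([int(x) for x in p[152:190,u].mean(1)])
```

```text
[66, 69, 70, 74, 80, 98, 134, 170, 191, 197, 198, 198, 198, 197, 197, 197, 198, 198, 198, 198, 193, 183, 179, 191, 200, 201, 201, 199, 196, 181, 160, 147, 145, 145, 146, 145, 145, 143]
[66, 69, 72, 74, 80, 96, 130, 168, 189, 197, 198, 197, 198, 198, 198, 199, 198, 198, 199, 198, 193, 184, 179, 190, 198, 199, 199, 200, 198, 187, 163, 147, 145, 143, 144, 144, 143, 144]
[67, 70, 72, 74, 79, 90, 124, 164, 187, 195, 197, 196, 197, 198, 198, 199, 198, 199, 198, 197, 195, 187, 183, 190, 196, 197, 197, 196, 194, 184, 162, 146, 143, 143, 143, 143, 143, 143]
```

View pics/cmp.png

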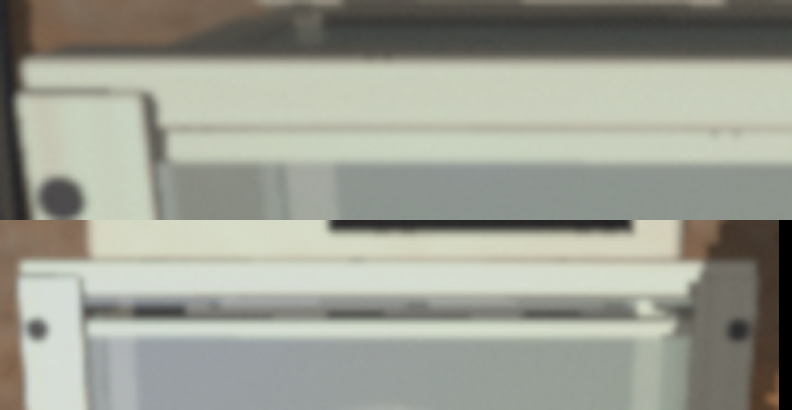

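The crop shows the front trim now meets the front bar at a hairline, where at the start there was a clear dark gap. I'll nudge once more to confirm the stop by force.

Emit:
jog_arm --pt "0.3 0 0 0 0 0 0" --pt "0.6 0 0 0 0 0 0" --pt "0.9 0 0 0 0 0 0" --pt "1.2 0 0 0 0 0 0" --pt "1.2 0 0 0 0 0 0" --pt "1.2 0 0 0 0 0 0" --pt "1.2 0 0 0 0 0 0" --pt "1.2 0 0 0 0 0 0"

```text
clock: 49.0
tcp_pos: [0.4823, -0.0878, 0.0474]
ee_rot: [[-0.999, -0.042, 0.013], [-0.042, 0.999, -0.003], [-0.013, -0.003, -1.0]]
wrist_force: [6.0, 1.0, 8.9]
finger_gap: 0.0002
```

```bash
python3 f.py
```

```text
49.2 [ 0.48222576 -0.08778563  0.04740667] [6.09901803 0.92933321 8.76585055]
```

Run:
```python
from h import *
s=bot.sense();p,d=bot.capture("wrist");print(s["tcp_pos"])
cv2.imwrite("pics/w11.png",p)
for u in (200,240,300): print([int(x) for x in p[152:190,u].mean(1)])
cv2.imwrite("pics/cmp2.png",cv2.resize(p[145:195,105:285],(792,220),interpolation=cv2.INTER_CUBIC))
```

```text
[ 0.48224654 -0.08775433  0.0474179 ]
[58, 63, 68, 69, 71, 74, 77, 84, 114, 155, 183, 196, 197, 197, 198, 199, 198, 198, 198, 198, 198, 198, 198, 189, 176, 177, 191, 199, 201, 201, 200, 189, 169, 150, 146, 144, 144, 144]
[59, 64, 67, 71, 70, 72, 77, 85, 111, 152, 183, 196, 199, 199, 198, 198, 199, 199, 198, 198, 199, 199, 196, 189, 170, 165, 185, 197, 200, 200, 198, 188, 169, 151, 146, 145, 144, 144]
[58, 63, 69, 70, 70, 72, 76, 83, 106, 148, 178, 193, 197, 197, 197, 198, 199, 197, 199, 200, 198, 199, 198, 192, 177, 174, 187, 196, 197, 197, 196, 189, 173, 153, 144, 144, 143, 144]
```

View pics/cmp2.png

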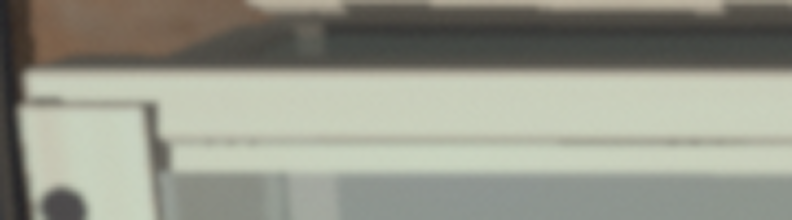

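Emit:
jog_arm --pt "0 0 0.3 0 0 0 0" --pt "0 0 0.5 0 0 0 0" --pt "0.5 0 0.5 0 0 0 0" --pt "1 0 0.5 0 0 0 0" --pt "1.5 0 0.5 0 0 0 0" --pt "2 0 0.5 0 0 0 0" --pt "2.5 0 0.5 0 0 0 0" --pt "3 0 0.5 0 0 0 0"

```text
clock: 50.3
tcp_pos: [0.48, -0.0881, 0.0474]
ee_rot: [[-0.999, -0.042, 0.014], [-0.042, 0.999, -0.003], [-0.014, -0.004, -1.0]]
wrist_force: [5.4, 0.7, 9.6]
finger_gap: -0.0001
```

```bash
python3 f.py
python3 - <<'E'
from h import *
s=bot.sense();p,d=bot.capture("wrist");print(s["tcp_pos"])
cv2.imwrite("pics/w12.png",p)
for u in (200,240,300): print([int(x) for x in p[152:198,u].mean(1)])
E
```

```text
50.5 [ 0.47987514 -0.08806313  0.04735875] [6.15553694 0.48366734 9.70860104]
[ 0.47985068 -0.08807396  0.04733664]
[78, 73, 66, 59, 57, 62, 66, 69, 70, 70, 72, 74, 78, 86, 116, 158, 186, 197, 200, 198, 199, 198, 199, 198, 199, 199, 200, 199, 197, 190, 186, 193, 199, 201, 200, 200, 195, 181, 160, 148, 145, 145, 144, 144, 145, 144]
[86, 76, 70, 61, 57, 62, 67, 71, 70, 70, 72, 74, 77, 84, 114, 156, 185, 196, 199, 200, 199, 199, 199, 200, 200, 200, 200, 199, 199, 190, 180, 178, 191, 199, 200, 200, 197, 187, 163, 148, 144, 145, 143, 143, 145, 144]
[83, 76, 69, 61, 56, 60, 67, 70, 70, 71, 70, 74, 77, 85, 108, 148, 179, 194, 198, 198, 198, 198, 199, 199, 199, 199, 200, 200, 198, 191, 177, 177, 189, 196, 198, 198, 196, 186, 168, 150, 143, 144, 144, 144, 144, 144]
```

The bar-to-trim distance stays constant at about 23 px while the tips skid. That indicates the glass is at its front stop. I'll lift off and check the gap from above.

Emit:
jog_arm --pt "0 0 -1 0 0 0 0" --pt "0 0 -3 0 0 0 0" --pt "0 0 -8 0 0 0 0" --pt "-10 0 -20 0 0 0 0" --pt "-30 0 -35 0 0 0 0" --pt "-50 0 -40 0 0 0 0" --pt "-50 0 -40 0 0 0 0" --pt "-50 0 -40 0 0 0 0"

```text
clock: 51.6
tcp_pos: [0.5216, -0.0839, 0.0826]
ee_rot: [[-0.999, -0.043, -0.003], [-0.043, 0.999, 0.001], [0.003, 0.001, -1.0]]
wrist_force: [-0.3, 0.8, -0.2]
finger_gap: -0.0001
```

Run:
```python
from h import *
s=bot.sense();p,d=bot.capture("wrist");print(s["clock"],s["tcp_pos"],s["wrist_force"]);E=ext("wrist",s)
cv2.imwrite("pics/w13.png",p)
o=ortho("wrist",p,0.084,.425,.455,-.15,-.03,6500,E);cv2.imwrite("pics/o13.png",o);print(o.shape)
for u in(200,390,600):print([int(x) for x in o[::4,u].mean(1)])
print(bot.place_of("glass_middle","wrist"))
```

```text
51.6 [ 0.5215744  -0.08385656  0.08258868] [-0.30149629  0.77649607 -0.18700852]
(195, 780, 3)
[138, 139, 139, 138, 139, 138, 138, 139, 139, 138, 139, 138, 138, 139, 138, 138, 138, 138, 139, 138, 138, 138, 137, 133, 143, 173, 189, 191, 190, 175, 152, 172, 189, 192, 192, 191, 190, 190, 189, 188, 178, 160, 122, 53, 28, 32, 35, 63, 105]
[141, 141, 141, 140, 141, 142, 142, 142, 141, 142, 142, 142, 142, 142, 142, 141, 141, 142, 141, 141, 141, 136, 140, 172, 192, 196, 195, 181, 158, 172, 190, 194, 194, 193, 192, 192, 191, 190, 183, 161, 115, 53, 30, 31, 35, 64, 108, 122, 122]
[144, 143, 143, 143, 143, 144, 143, 144, 143, 143, 144, 143, 143, 143, 144, 144, 143, 143, 143, 138, 141, 167, 191, 196, 194, 180, 163, 175, 193, 194, 193, 193, 192, 191, 191, 191, 183, 172, 179, 186, 186, 186, 180, 149, 102, 99, 101, 101, 100]
[{'location': [0.5004, -0.0852, 0.0853], 'conf': 0.72}]
```

View pics/w13.png

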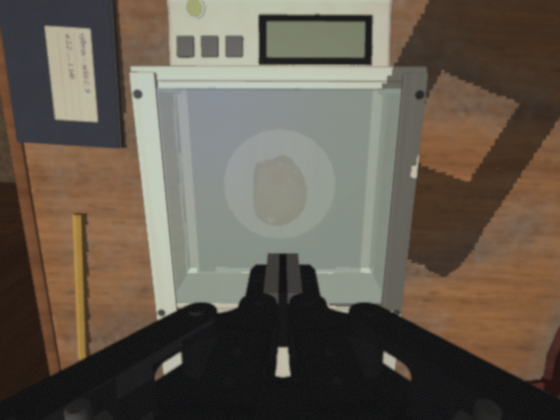

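View pics/o13.png

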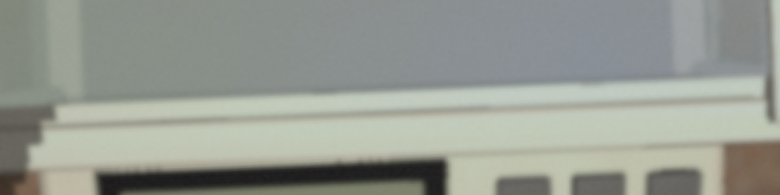

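The glass meets the front bar at a hairline, at most about 0.3 mm. The network puts its middle at x=0.5004, and the stone is centred under it. I'll retract and do a last check.

Emit:
jog_arm --pt "0 0 -20 0 0 0 0" --pt "0 0 -45 0 0 0 0" --pt "0 0 -70 0 0 0 0" --pt "0 0 -95 0 0 0 0" --pt "0 0 -115 0 0 0 0" --pt "0 0 -120 0 0 0 0" --pt "0 0 -120 0 0 0 0" --pt "0 0 -120 0 0 0 0"

```text
clock: 52.7
tcp_pos: [0.5219, -0.084, 0.2019]
ee_rot: [[-0.999, -0.043, -0.002], [-0.043, 0.999, 0.001], [0.002, 0.001, -1.0]]
wrist_force: [0.8, -1.3, 0.9]
finger_gap: -0.0001
```

Run:
```python
from h import *
s=bot.sense();print(s["clock"],s["tcp_pos"],s["wrist_force"])
p,d=bot.capture("side");cv2.imwrite("pics/s20.png",p)
print([ (t,bot.place_of(t,"side")) for t in("glass_middle","stone_middle")])
bot.finish_job();print("done")
```

```text
52.7 [ 0.52185888 -0.08397625  0.20192097] [ 0.76436811 -1.30655886  0.90373509]
[('glass_middle', [{'location': [0.4988, -0.0866, 0.0838], 'conf': 0.74}]), ('stone_middle', [])]
the job is handed in; nothing more can be done
done
```

View pics/s20.png

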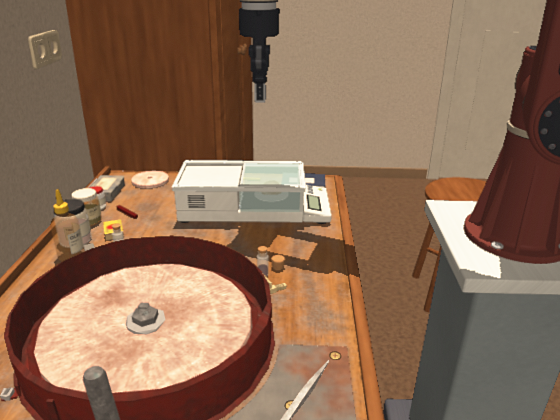

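I slid the glass fully back, set the stone on the middle of the pan, slid the glass shut over it, and handed the job in at about 53 s. The last side picture shows the arm clear at (260,90), the balance closed at (240,190) and the surrounding things where they lay.

**Last checks**
- **Glass:** it meets the front bar at a hairline of at most about 0.3 mm. The networks put its middle at x = 0.4988 and 0.5004, against a shut position of about 0.500.
- **Stone:** before closing, its outline was centred about 1 mm from the pan's middle. The wrist view through the shut glass still shows it in the middle. The side camera could not find it through the glass in the last picture.
- **Loads:** the highest reading on the glass was about 16 N (13 N press, 9 N drag), at the rear stop. The pan took about 1.5 N at touch-down. Forces were read only at the end of each move, so I could not see any peak in between.

**What did not go as expected**
- **Fingertip position:** the real tips were about 36 mm short of the reported TCP, found by camera and then by touch. My approach allowed for 43 mm, so the first touch on the glass landed earlier and harder than planned, at about 15 N.
- **Closing slide:** the fingertips skidded about 9 mm at the start, because the press had dropped to about 5 N. I pressed harder and carried on.
- **Front stop:** no rise in drag marked it. I judged the glass shut from the pictures, where the gap to the bar stayed the same while the tips slid a few millimetres further.

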